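# Uncover the cup reader's window and scan a specimen cup

## Task

Scan the red-lidded specimen cup: swing the metal dust cover on top of the white cup reader right round to its parking stop, set the red-lidded cup down gently and upright in the ring over the uncovered window, and then press the reader's green start button fully down. Keep the cup upright all the way and leave the yellow-lidded cups where they stand.

Things in the scene. Friction and masses are not known exactly. Their poses are not given: they have to be found in the camera images.
- cup_reader: The cup reader, a white bench instrument fixed to the worktop: 200 mm deep (x), 230 mm wide (y), flat deck 78 mm above the worktop, sloped front with a display along its -x side. Origin: on the worktop under its middle; z up, +x towards its back, +y to its left side. The window lies at the right (-y) of the deck, the cover's parking place and the start button at the left (+y). Nothing on the deck stands taller than 41 mm above it.
- window_centre (a point): Centre of the round glass window, on the flat nest floor on which the cup stands (80 mm above the worktop). A black locating ring round it, inner diameter 59 mm, rises 5 mm above this floor; the cup's foot is 6 mm narrower than the ring. With the cup seated, the cup's origin coincides with this point.
- dust_cover (a joint): Angle of the dust cover about its upright pivot pin, rad. 0: over the window. It grows as the cover swings clockwise seen from above, across the reader's front side, to 1.92 at the parking stop. A stiff washer keeps it where it is left (about 1 N at the knob moves it). It starts shut or slightly ajar, still over the window.
- cover_knob (a point): Top of the black knob on the dust cover, on the knob's axis, 90 mm from the pivot axis. The knob is upright and round, 14 mm in diameter, and stands on the cover's flat upper face, 27 mm below this point, on a foot 18 mm wide and 2 mm high (the cover is an aluminium disc 82 mm across and 4 mm thick with an arm to the pin); this point is 119 mm above the worktop.
- cover_pivot (a point): Point on the axis of the cover's upright pivot pin, at the height of the cover's underside (88 mm above the worktop).
- start_key (a joint): Travel of the green start button, m: 0 up, 0.005 fully down; it springs back. Fully down takes about 4 N.
- start_key_top (a point): Centre of the top of the green round start button (24 mm in diameter) on the deck; its grey collar is wider and lower. It is pressed straight down.
- red_cup: The specimen cup with the red lid, 74 mm tall, about 90 g. Lid: 65 mm in diameter, from 60 to 74 mm above the base, fixed; the body below tapers from 60 mm to 53 mm at the foot. Origin: centre of its base; z up. Behind the cups stands a centrifuge 0.17 m tall; tall analysers (over 0.4 m) stand to their left, at y above 0.18 and x above about 0.45, so draw the arm in before swinging it past them.
- yellow_cup: The loose specimen cup with a yellow lid, same size, standing near the red-lidded one; leave it alone. Origin: centre of its base. (A second yellow-lidded cup stands far to the right, out of the way.)

How it is judged:
By the outcome, as a careful person would: the job done as asked, in the order asked, and still so for the second after the job is handed in, with the robot touching nothing.
It also fails if it takes over 72 s, if anything falls off the work surface, if the arm or the gripper's body presses on something with over 40 N, if the wrist force passes 120 N, or if a joint passes its speed limit or range.

## Robot

A 6-joint arm with a two-finger parallel gripper is mounted at the origin on a cart in front of the work surface, level with it; the furniture and walls round the work are solid. World frame = base frame: x ahead of the robot, y to its left, z up, the work surface at z = 0. Lengths are in mm, angles in rad, forces in N, time in s.
With the tool pointing down it reaches from about 400 to 925 mm from the base axis. Payload 3.4 kg.
Tool frame: the origin (TCP) lies on the mounting face of the last link; the fingertips stand 173 mm ahead of it and the grasp point (between the pads) lies 155 mm ahead of it; z points along the fingers, y is the direction in which the jaws open and shut (so a half turn about z gives the same grasp; the last joint's range is limited). The gripper opens to 85 mm and grips with 20 to 120 N. Pads are 22 mm wide; open, the fingers measure 114 mm over their backs; the gripper's body (76 mm by 85 mm) begins 54 mm behind the grasp point. The pads swing forward as they close: fully open they stand 13 mm farther back than shut.
Start: joints at [1.109, 0.307, 1.506, -0, 1.328, -0.073], TCP at [217.994, 532.082, 404.705] pointing down, gripper open.
Joint ranges: [-3.12, 3.12], [-1.05, 2.28], [0.14, 2.33], [-1.42, 4.57], [0.1, 2.73], [-2.68, 2.68]. Speed limits (rad/s): [2.57, 2.57, 3.14, 3.14, 3.14, 3.14].

## Interface

Orientations are given as a unit quaternion [w, x, y, z].
In Python, from cell import bot, optics gives the robot as it stands. The module is installed in compiled form; this text tells all that it offers.
- The arm moves only by the tool move_arm, never from a script. Its argument "deltas" is a list of rows, each an object of numbers: "x", "y", "z": the shift along the tool's x, y, z in m; "ax", "ay", "az": the turn, a rotation vector about the tool's x, y, z in rad. In form: [{"x": .., "y": .., "z": .., "ax": .., "ay": .., "az": ..}, ...]. A call has 1 to 12 rows; each row is the pose to reach, as a shift and turn from the pose commanded when the call began, along the tool's axes at that moment; what a row does not reach only later rows make up. A row lasts 1/12 s, in which the tool goes at most 41.7 mm and 7.16 degrees, less where a joint would pass 70% of its speed; a pose out of reach is approached as far as the arm can. A call with a gripper value outside its range is refused whole. "fingers" is the finger opening in m, from 0 to 0.0854, set as the call begins (left out, the last holds). The fingers move at their own pace and stop on an object; "squeeze" is the grip in N (left out, the last holds). Time passes only in rows, so rows that repeat a pose let the fingers close. It gives the time, the measured TCP pose, the force and the opening at its end, in the units of the state.
- bot.sense(): the state, without advancing time (a new reading comes with each control period).
- optics.capture(name): name is "scene" or "top"; returns a dict with "frame" (420x560x3 uint8, red, green, blue), "mtx" (3x3 intrinsics, pixels), "dist_coeffs" ([k1, k2, p1, p2, k3] as OpenCV has them; the pictures are not rectified), "cam_to_world" (4x4, takes a point from camera to world coordinates). Camera axes: x right, y up, looking along -z (the intrinsics and any distortion apply to the point x, -y, -z); pixel columns grow to the right and rows downward; lengths in mm; the calibration is good to about 2 mm. A picture is of the moment at which its call begins. There is no depth.
- bot.finish_job(): hands the job in, once; it reports no verdict.
The state is a dict: "time_s": time; "q": joint angles; "dq": joint speeds; "effort": joint torques, N m; "tcp_pos": TCP position; "eef_rot": TCP orientation; "wrist_force": force on the tool from outside, world axes, zero at the start; "moment": the same for the moment, N m; "opening": opening from 0.0 (shut) to 1.0 (fully open).
Only numpy, scipy, OpenCV 4.12 (cv2) and the standard library are available. Lean on these libraries where they do the work, as an engineer would, in place of code of your own. Each camera call takes 0.05 s, during which the arm holds its last target.

## Working session

There is one attempt and no reset: what is moved stays moved. The work goes in short steps, Python scripts to look and compute and a tool call to move; the robot and the scene stay as the last step left them, time stands still between calls to the robot, and variables do not carry over. Pictures are saved under pics/ and viewed, and the job is handed in when it is done.

Besides the shell and the picture viewer there is one more tool, called after "Call:" as a command line: name --argument value ..., lists and objects as JSON in quotes. move_arm: Moves the arm, as the interface text tells. Its arguments: {"type":"object","properties":{"deltas":{"type":"array"},"fingers":{"type":"number"},"squeeze":{"type":"number"}},"required":["deltas"]}

```bash
mkdir -p pics
python3 - <<'E'
from cell import bot, optics
import cv2, numpy as np, pickle
s=bot.sense(); print(s)
for n in("scene","top"):
    d=optics.capture(n); pickle.dump(d,open(f"{n}0.pkl","wb"))
    cv2.imwrite(f"pics/{n}0.png",cv2.cvtColor(d["frame"],cv2.COLOR_RGB2BGR)); print(n,d["mtx"],d["dist_coeffs"],d["cam_to_world"])
E
```

```text
{'time_s': 0.0, 'q': array([ 1.10848789e+00,  3.07558485e-01,  1.50765609e+00,  1.44514530e-05,
        1.32841421e+00, -7.34916460e-02]), 'dq': array([-0.0002686 , -0.0020659 , -0.00084657,  0.0007889 ,  0.00061072,
        0.00053612]), 'effort': array([-8.96582878e-04, -4.57565188e+01, -2.51906562e+01, -2.69437887e-04,
        1.32286121e-02, -7.59775730e-06]), 'tcp_pos': array([217.84167814, 531.76770217, 403.79552828]), 'eef_rot': array([-2.76252720e-04,  1.93187717e-01,  9.81161286e-01, -9.79897652e-04]), 'wrist_force': array([-0.15166271, -0.11871186, -0.14419126]), 'moment': array([-0.01190786,  0.00072247,  0.02592901]), 'opening': 0.9969912151514254}
scene [[421.39165643   0.         276.22086335]
 [  0.         421.39165643 206.82822066]
 [  0.           0.           1.        ]] [0.02054324 0.         0.         0.         0.        ] [[-8.17434254e-01  2.83514470e-01 -5.01418772e-01  6.42090363e+01]
 [-5.76021254e-01 -4.03649085e-01  7.10821308e-01  4.85169902e+02]
 [-8.69102144e-04  8.69877555e-01  4.93266949e-01  5.04051910e+02]
 [ 0.00000000e+00  0.00000000e+00  0.00000000e+00  1.00000000e+00]]
top [[451.7013651    0.         267.55783454]
 [  0.         451.7013651  209.23893892]
 [  0.           0.           1.        ]] [-0.10706842  0.          0.          0.          0.        ] [[ 2.63263775e-02  9.92186014e-01 -1.21958332e-01  3.56586986e+02]
 [-9.99562868e-01  2.77692451e-02  1.01459838e-02 -1.29451225e+02]
 [ 1.34533940e-02  1.21637913e-01  9.92483362e-01  9.58717218e+02]
 [ 0.00000000e+00  0.00000000e+00  0.00000000e+00  1.00000000e+00]]
```

View pics/scene0.png

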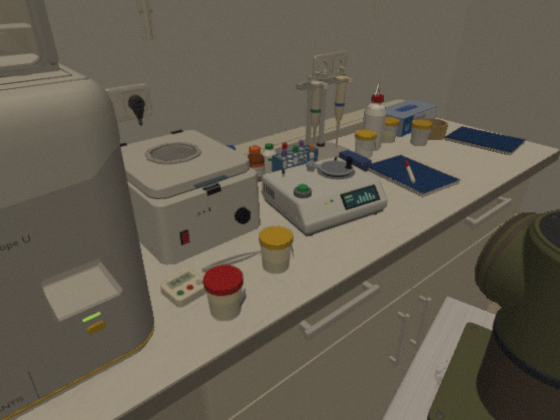

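View pics/top0.png

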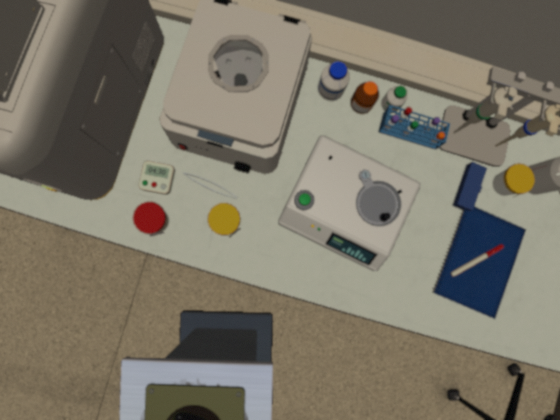

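The top view shows the red cup at about (150,218), the near yellow cup at (224,219), and the reader centred near (350,203). On the reader, the start button is at (304,200) and the dust cover at (378,203). I'll enlarge these next.

```bash
cat > h.py <<'E'
import cv2, numpy as np, pickle
def ray(d,px):
    p=cv2.undistortPoints(np.array([[px]],float),d["mtx"],np.array(d["dist_coeffs"],float))[0,0]
    T=d["cam_to_world"]; v=T[:3,:3]@np.array([p[0],-p[1],-1.]); return T[:3,3],v
def plane(d,px,z):
    o,v=ray(d,px); return o+v*(z-o[2])/v[2]
def proj(d,P):
    T=np.linalg.inv(d["cam_to_world"]); c=T[:3,:3]@np.array(P,float)+T[:3,3]
    c=np.array([[[c[0],-c[1],-c[2]]]])
    return cv2.projectPoints(c,np.zeros(3),np.zeros(3),d["mtx"],np.array(d["dist_coeffs"],float))[0][0,0]
def tri(d1,p1,d2,p2):
    o1,v1=ray(d1,p1);o2,v2=ray(d2,p2)
    A=np.stack([v1,-v2],1);t=np.linalg.lstsq(A,o2-o1,rcond=None)[0]
    a=o1+t[0]*v1;b=o2+t[1]*v2; return (a+b)/2,np.linalg.norm(a-b)
E
python3 - <<'E'
import cv2
a=cv2.imread("pics/top0.png")[130:280,270:430]; cv2.imwrite("pics/t1.png",cv2.resize(a,None,fx=5,fy=4.0*1.25*0.8,interpolation=cv2.INTER_CUBIC) if 0 else cv2.resize(a,(640,600),interpolation=cv2.INTER_CUBIC))
a=cv2.imread("pics/scene0.png")[135:235,255:395]; cv2.imwrite("pics/s1.png",cv2.resize(a,(700,500),interpolation=cv2.INTER_CUBIC))
E
```

```text
(no output)
```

View pics/t1.png

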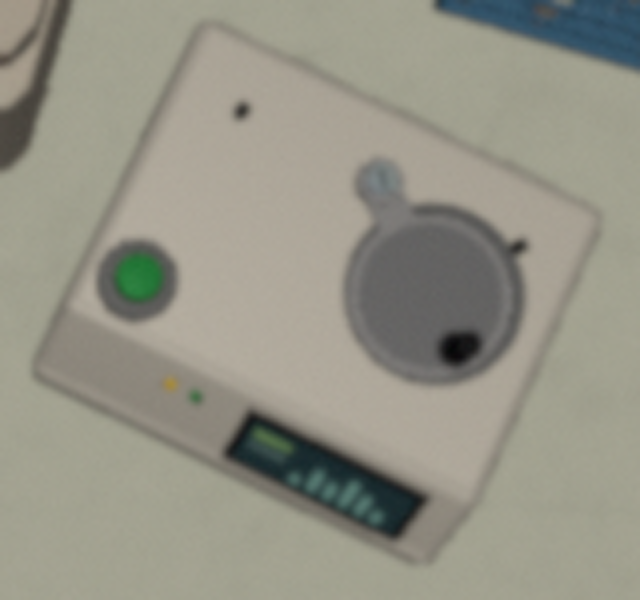

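View pics/s1.png

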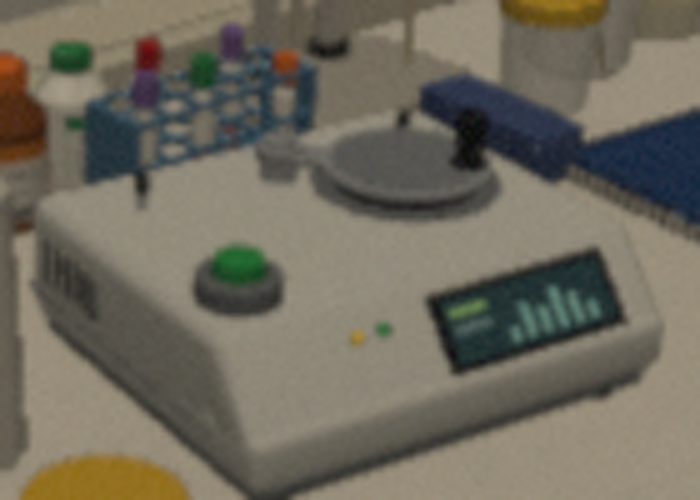

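Run:
```python
from h import *
T=pickle.load(open("top0.pkl","rb"));S=pickle.load(open("scene0.pkl","rb"))
def blobs(d,f,name,amin=15):
    h=cv2.cvtColor(d["frame"],cv2.COLOR_RGB2HSV).astype(int)
    m=f(h).astype(np.uint8); n,l,st,c=cv2.connectedComponentsWithStats(m)
    for i in range(1,n):
        if st[i,4]>=amin: print(name,st[i],c[i].round(2))
for n,d in(("top",T),("scene",S)):
    blobs(d,lambda h:((h[...,0]<6)|(h[...,0]>172))&(h[...,1]>150)&(h[...,2]>60),n+" red",60)
    blobs(d,lambda h:(h[...,0]>18)&(h[...,0]<32)&(h[...,1]>150)&(h[...,2]>90),n+" yel",60)
    blobs(d,lambda h:(h[...,0]>50)&(h[...,0]<75)&(h[...,1]>120)&(h[...,2]>50),n+" grn",20)
for n,d,(x0,y0,x1,y1) in(("top",T,(355,170,410,235)),("scene",S,(330,150,360,175))):
    g=cv2.cvtColor(d["frame"],cv2.COLOR_RGB2GRAY)[y0:y1,x0:x1]
    m=(g<40).astype(np.uint8); k,l,st,c=cv2.connectedComponentsWithStats(m)
    for i in range(1,k): print(n,"blk",st[i]+np.array([x0,y0,0,0,0]),c[i]+[x0,y0])
```

```text
top red [134 203  32  30 751] [149.27 217.45]
top red [487 245  16  11  75] [494.67 249.75]
top yel [505 164  30  29 669] [519.35 178.43]
top yel [208 204  32  30 746] [223.61 218.64]
top grn [395  87  10  10  82] [399.77  91.56]
top grn [411 122   7   6  32] [414.06 124.44]
top grn [299 194  11  11  95] [304.17 198.91]
scene red [372  94  12   9  72] [377.47  98.18]
scene red [204 265  39  31 950] [222.67 279.9 ]
scene yel [385 117  14   9 106] [391.01 121.26]
scene yel [412 120  21   9 152] [422.03 123.85]
scene yel [355 130  21  10 175] [365.47 134.53]
scene yel [259 227  34  23 623] [275.3  237.64]
scene yel [ 87 321  19  13 135] [ 95.73 326.93]
scene yel [  2 331 151  89 349] [ 77.21 379.61]
scene grn [266 144   6   5  22] [268.64 146.18]
scene grn [298 185  10   7  53] [302.42 187.79]
top blk [381 214   8   7  46] [384.32608696 216.56521739]
scene blk [340 154  20  15 117] [349.75213675 161.23076923]
scene blk [335 158   1   2   2] [335.  158.5]
```

Run:
```python
from h import *
T=pickle.load(open("top0.pkl","rb"));S=pickle.load(open("scene0.pkl","rb"))
print("nadir",proj(T,[356.6,-129.5,0]))
print("red T",plane(T,(149.3,217.4),70),"S",plane(S,(222.7,279.9),67),tri(T,(149.3,217.4),S,(222.7,279.9)))
print("yel T",plane(T,(223.6,218.6),70),plane(S,(275.3,237.6),67))
print("grn T",plane(T,(304.2,198.9),90),tri(T,(304.2,198.9),S,(302.4,187.8)))
print("knob T@107",plane(T,(384.3,216.6),107),tri(T,(384.3,216.6),S,(349.2,161.5)))
for z in(92,100):print("pivot",z,plane(T,(365,175.2),z))
f=lambda u,v:(270+u/4,130+v/4)
print("pivot tri",tri(T,f(380,181),S,(255+278/5,135+140/5)))
print("disc centre",plane(T,f(434,294),90))
print("posts",plane(T,f(241,110),85),plane(T,f(517,246),85))
for c in((205,22),(600,215)):print("deck corner",plane(T,f(*c),78))
for c in((38,370),(430,562)):print("front foot",plane(T,f(*c),20))
h=cv2.cvtColor(S["frame"],cv2.COLOR_RGB2HSV)[150:172,338:362,2];print(h)
```

```text
nadir [261.46814119 264.50337833]
red T [442.90176795  95.80081978  70.        ] S [441.64182609  99.74404237  67.        ] (array([443.64627696,  97.36546436,  64.40005974]), np.float64(0.4833590975306921))
yel T [444.72543356 -52.15483157  70.        ] [442.95669993 -48.67548047  67.        ]
grn T [ 485.60474282 -209.11392511   90.        ] (array([ 485.12655516, -209.04714564,   91.88001841]), np.float64(0.44884027817377203))
knob T@107 [ 453.2987708  -362.22607748  107.        ] (array([ 452.65347563, -362.57890571,  106.84361205]), np.float64(1.4638456568479714))
pivot 92 [ 535.937024   -328.28008961   92.        ]
pivot 100 [ 534.28158175 -326.4448533   100.        ]
pivot tri (array([ 535.56523212, -327.51301385,   94.70251331]), np.float64(0.6434868414164087))
disc centre [ 480.75124408 -355.43926999   90.        ]
posts [ 571.00254704 -260.2193593    85.        ] [ 506.72979111 -398.78957015   85.        ]
deck corner [ 617.63637271 -242.77587994   78.        ]
deck corner [ 525.08999748 -443.95655834   78.        ]
front foot [ 444.75592761 -164.70374516   20.        ]
fro
[... 1574 characters left out ...]
89  88  87  89  86  84  76  43  18  19  25  32  63  99  87  64  56
   48  42  47  50  47  51]
 [ 86  88  85  85  89  87  79  59  32  21  17  26  24  59 100 118 120  87
   64  53  47  48  47  52]
 [ 87  86  85  87  87  89  77  46  30  32  16  21  25  45  83 125 140 130
  118  92  63  50  53  46]
 [ 89  86  87  85  89  87  83  68  49  38  38  26  38  55  86 120 144 143
  144 132 118  84  58  49]
 [ 88  90  85  86  87  86  86  85  77  73  78  72  77  90  96 100 127 145
  146 147 139 127 114  75]
 [ 84  89  87  86  84  90  88  84  87  86  89  96  97  98  94  84 109 139
  146 146 147 147 141 126]
 [ 87  86  89  88  87  90  91  89  88  90  93  99  96  90  77  78  94 129
  146 145 147 148 145 144]]
```

The two views agree to within about 1–2 mm, and the knob-to-pivot distance comes out at 89.7 mm (nominal 90):

| Item | x (mm) | y (mm) |
|---|---|---|
| Knob | 453 | −362 |
| Pivot | 535.6 | −327.5 |
| Button | 485 | −209 |
| Red cup | 443 | 97 |

I'll draw the arm in first, then swing it.

```bash
cat > mv.py <<'E'
import numpy as np
from scipy.spatial.transform import Rotation as R
from cell import bot
def st(): 
    s=bot.sense(); w,x,y,z=s["eef_rot"]; return s,np.array(s["tcp_pos"]),R.from_quat([x,y,z,w])
def rows(wps):
    """wps: (x,y,z,yang_deg unwrapped)"""
    s,p,r=st(); M=r.as_matrix(); ya=np.degrees(np.arctan2(M[1,1],M[0,1]))
    print("t",round(s["time_s"],2),"p",p.round(1),"yang",ya.round(1),"q",np.degrees(s["q"]).round(1),"F",np.round(s["wrist_force"],1),"op",round(s["opening"]*85.4,1),"tilt",np.degrees(np.arccos(-M[2,2])).round(2))
    for w in wps:
        d=M.T@(np.array(w[:3])-p)/1000; print("x %.4f y %.4f z %.4f az %.3f"%(*d,np.radians(ya-w[3])))
E
python3 - <<'E'
from mv import *
w=[]
for i in range(5):
    r=575-40*i-40 if i<4 else 415; a=67.7; w.append((max(r,415),a))
for i in range(1,19): w.append((415,67.7-5.75*i))
W=[(r*np.cos(np.radians(a)),r*np.sin(np.radians(a)),404,67.7-(67.7-a)*124.7/103.5) for r,a in w]
rows(W)
E
```

```text
t 0.1 p [217.8 531.8 403.9] yang 67.7 q [63.5 17.6 86.4  0.  76.1 -4.2] F [-0.   1.1 -0.5] op 85.5 tilt 0.11
x -0.0002 y -0.0397 z -0.0000 az 0.000
x -0.0002 y -0.0797 z 0.0000 az 0.000
x -0.0002 y -0.1197 z 0.0001 az 0.000
x -0.0002 y -0.1597 z 0.0002 az 0.000
x -0.0002 y -0.1597 z 0.0002 az 0.000
x -0.0418 y -0.1618 z 0.0002 az 0.121
x -0.0829 y -0.1681 z 0.0002 az 0.242
x -0.1232 y -0.1784 z 0.0002 az 0.363
x -0.1623 y -0.1927 z 0.0002 az 0.484
x -0.1998 y -0.2109 z 0.0002 az 0.605
x -0.2352 y -0.2328 z 0.0003 az 0.726
x -0.2683 y -0.2581 z 0.0003 az 0.847
x -0.2987 y -0.2865 z 0.0004 az 0.968
x -0.3260 y -0.3179 z 0.0004 az 1.089
x -0.3501 y -0.3518 z 0.0005 az 1.210
x -0.3707 y -0.3880 z 0.0005 az 1.330
x -0.3875 y -0.4261 z 0.0006 az 1.451
x -0.4004 y -0.4657 z 0.0007 az 1.572
x -0.4094 y -0.5064 z 0.0008 az 1.693
x -0.4141 y -0.5477 z 0.0008 az 1.814
x -0.4148 y -0.5893 z 0.0009 az 1.935
x -0.4112 y -0.6308 z 0.0010 az 2.056
x -0.4035 y -0.6717 z 0.0011 az 2.177
```

Call:
move_arm --deltas '[{"y": -0.04}, {"y": -0.08}, {"y": -0.12}, {"y": -0.158}, {"y": -0.158}, {"x": -0.04, "y": -0.161, "az": 0.12}, {"x": -0.08, "y": -0.167, "az": 0.24}, {"x": -0.12, "y": -0.177, "az": 0.36}, {"x": -0.16, "y": -0.192, "az": 0.48}, {"x": -0.198, "y": -0.21, "az": 0.6}, {"x": -0.234, "y": -0.232, "az": 0.72}, {"x": -0.267, "y": -0.257, "az": 0.84}]' --fingers 0.04

```text
validation failed for argument at $.de...
```

Run:
```python
from mv import *
s,p,r=st(); a0=np.degrees(np.arctan2(p[1],p[0])); print(a0,np.hypot(*p[:2]))
n=8
W=[(415*np.cos(np.radians(a)),415*np.sin(np.radians(a)),404,y) for a,y in zip(np.linspace(a0,-22,n+1)[1:],np.linspace(20,-36,n))]
W+=[(453,-362,330,-57),(453,-362,273,-57)]
rows(W)
```

```text
67.72429243615056 574.6883267071343
t 0.1 p [217.8 531.8 403.9] yang 67.7 q [63.5 17.6 86.4  0.  76.1 -4.2] F [-0.   1.1 -0.5] op 85.5 tilt 0.11
x -0.0807 y -0.1676 z 0.0002 az 0.833
x -0.1584 y -0.1911 z 0.0002 az 0.973
x -0.2299 y -0.2292 z 0.0003 az 1.112
x -0.2927 y -0.2805 z 0.0004 az 1.252
x -0.3444 y -0.3431 z 0.0005 az 1.391
x -0.3828 y -0.4145 z 0.0006 az 1.531
x -0.4067 y -0.4920 z 0.0007 az 1.671
x -0.4150 y -0.5727 z 0.0009 az 1.810
x -0.5564 y -0.7378 z 0.0752 az 2.177
x -0.5565 y -0.7377 z 0.1322 az 2.177
```

Call:
move_arm --deltas '[{"x": 0, "y": -0.04, "z": 0, "ax": 0, "ay": 0, "az": 0}, {"x": 0, "y": -0.08, "z": 0, "ax": 0, "ay": 0, "az": 0}, {"x": 0, "y": -0.12, "z": 0, "ax": 0, "ay": 0, "az": 0}, {"x": 0, "y": -0.158, "z": 0, "ax": 0, "ay": 0, "az": 0}, {"x": 0, "y": -0.158, "z": 0, "ax": 0, "ay": 0, "az": 0}, {"x": -0.04, "y": -0.161, "z": 0, "ax": 0, "ay": 0, "az": 0.12}, {"x": -0.08, "y": -0.167, "z": 0, "ax": 0, "ay": 0, "az": 0.24}, {"x": -0.12, "y": -0.177, "z": 0, "ax": 0, "ay": 0, "az": 0.36}, {"x": -0.16, "y": -0.192, "z": 0, "ax": 0, "ay": 0, "az": 0.48}, {"x": -0.198, "y": -0.21, "z": 0, "ax": 0, "ay": 0, "az": 0.6}, {"x": -0.234, "y": -0.232, "z": 0, "ax": 0, "ay": 0, "az": 0.72}, {"x": -0.267, "y": -0.257, "z": 0, "ax": 0, "ay": 0, "az": 0.84}]' --fingers 0.04

```text
time_s: 1.1
tcp_pos: [368.4, 193.1, 404.7]
eef_rot: [0.0, 0.579, 0.815, 0.0]
wrist_force: [0.9, 0.9, 1.0]
opening: 0.467
```

Run:
```python
from mv import *
s,p,r=st(); a0=np.degrees(np.arctan2(p[1],p[0])); print(a0,np.hypot(*p[:2]))
n=8
W=[(415*np.cos(np.radians(a)),415*np.sin(np.radians(a)),404,y) for a,y in zip(np.linspace(a0,-22,n+1)[1:],np.linspace(15,-36,n))]
W+=[(453,-362,330,-57),(453,-362,273,-57)]
rows(W)
```

```text
27.65994968734455 415.9890654819992
t 1.1 p [368.4 193.1 404.7] yang 19.3 q [ 21.8   4.6 103.6   0.   71.7   2.6] F [0.9 0.9 1. ] op 39.9 tilt 0.05
x -0.0449 y 0.0032 z 0.0007 az 0.075
x -0.0898 y 0.0024 z 0.0007 az 0.202
x -0.1344 y -0.0031 z 0.0007 az 0.329
x -0.1781 y -0.0135 z 0.0007 az 0.456
x -0.2205 y -0.0285 z 0.0007 az 0.583
x -0.2610 y -0.0481 z 0.0006 az 0.710
x -0.2991 y -0.0719 z 0.0006 az 0.838
x -0.3344 y -0.0996 z 0.0006 az 0.965
x -0.5519 y -0.1035 z 0.0746 az 1.331
x -0.5519 y -0.1035 z 0.1316 az 1.331
```

Call:
move_arm --deltas '[{"x": -0.041, "y": 0.003, "z": 0, "ax": 0, "ay": 0, "az": 0.12}, {"x": -0.082, "y": 0.003, "z": 0, "ax": 0, "ay": 0, "az": 0.24}, {"x": -0.123, "y": -0.002, "z": 0, "ax": 0, "ay": 0, "az": 0.36}, {"x": -0.164, "y": -0.01, "z": 0, "ax": 0, "ay": 0, "az": 0.48}, {"x": -0.204, "y": -0.022, "z": 0, "ax": 0, "ay": 0, "az": 0.6}, {"x": -0.243, "y": -0.039, "z": 0, "ax": 0, "ay": 0, "az": 0.72}, {"x": -0.28, "y": -0.06, "z": 0, "ax": 0, "ay": 0, "az": 0.84}, {"x": -0.315, "y": -0.082, "z": 0, "ax": 0, "ay": 0, "az": 0.96}, {"x": -0.355, "y": -0.09, "z": 0.0, "ax": 0, "ay": 0, "az": 1.08}, {"x": -0.395, "y": -0.095, "z": 0, "ax": 0, "ay": 0, "az": 1.2}, {"x": -0.435, "y": -0.1, "z": 0, "ax": 0, "ay": 0, "az": 1.331}, {"x": -0.475, "y": -0.1, "z": 0, "ax": 0, "ay": 0, "az": 1.331}]'

```text
time_s: 2.1
tcp_pos: [431.1, -288.8, 404.5]
eef_rot: [-0.0, 0.959, 0.284, -0.0]
wrist_force: [0.9, 0.6, 0.5]
opening: 0.471
```

Run:
```python
from mv import *
rows([(453,-362,330,-57),(453,-362,273,-57)])
```

```text
t 2.1 p [ 431.1 -288.8  404.5] yang -57.1 q [-38.5  13.1  92.8  -0.   74.1  18.6] F [0.9 0.6 0.5] op 40.2 tilt 0.06
x -0.0213 y 0.0734 z 0.0744 az -0.001
x -0.0213 y 0.0735 z 0.1314 az -0.001
```

Call:
move_arm --deltas '[{"x": -0.01, "y": 0.037, "z": 0.01, "ax": 0, "ay": 0, "az": 0}, {"x": -0.021, "y": 0.0735, "z": 0.03, "ax": 0, "ay": 0, "az": 0}, {"x": -0.021, "y": 0.0735, "z": 0.06, "ax": 0, "ay": 0, "az": 0}, {"x": -0.021, "y": 0.0735, "z": 0.085, "ax": 0, "ay": 0, "az": 0}, {"x": -0.021, "y": 0.0735, "z": 0.085, "ax": 0, "ay": 0, "az": 0}, {"x": -0.021, "y": 0.0735, "z": 0.085, "ax": 0, "ay": 0, "az": 0}]'

```text
time_s: 2.6
tcp_pos: [454.2, -359.2, 318.0]
eef_rot: [-0.002, 0.958, 0.287, -0.001]
wrist_force: [-0.3, -0.8, -0.0]
opening: 0.467
```

Run:
```python
from mv import *
from cell import optics
import cv2
rows([(453,-362,273,-57)])
d=optics.capture("scene");a=cv2.cvtColor(d["frame"],cv2.COLOR_RGB2BGR)
cv2.imwrite("pics/s2.png",cv2.resize(a[60:260,250:450],(600,600),interpolation=cv2.INTER_CUBIC))
```

```text
t 2.6 p [ 454.2 -359.2  318. ] yang -56.7 q [-42.5  22.4  92.4   0.   65.4  14.2] F [-0.3 -0.8 -0. ] op 39.9 tilt 0.3
x -0.0025 y 0.0020 z 0.0450 az 0.006
```

View pics/s2.png

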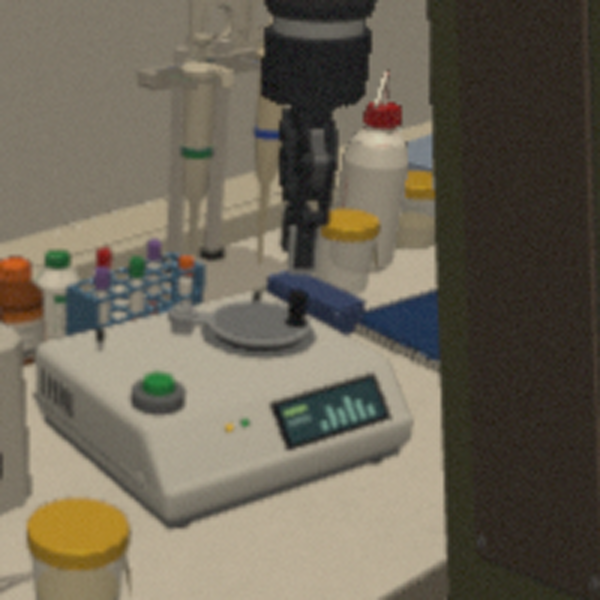

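The fingertips, near (303,262) in the crop, are right above the knob at (297,297). I'll go down around it, then narrow the fingers to a loose cage.

Call:
move_arm --deltas '[{"x": 0, "y": 0, "z": 0.016, "ax": 0, "ay": 0, "az": 0}, {"x": 0, "y": 0, "z": 0.032, "ax": 0, "ay": 0, "az": 0}, {"x": 0, "y": 0, "z": 0.046, "ax": 0, "ay": 0, "az": 0}, {"x": 0, "y": 0, "z": 0.046, "ax": 0, "ay": 0, "az": 0}, {"x": 0, "y": 0, "z": 0.046, "ax": 0, "ay": 0, "az": 0}, {"x": 0, "y": 0, "z": 0.046, "ax": 0, "ay": 0, "az": 0}]'

```text
time_s: 3.15
tcp_pos: [455.5, -359.7, 275.8]
eef_rot: [0.002, 0.958, 0.287, 0.001]
wrist_force: [0.7, -0.3, 0.8]
opening: 0.469
```

Call:
move_arm --deltas '[{"x": 0, "y": 0, "z": 0, "ax": 0, "ay": 0, "az": 0}, {"x": 0, "y": 0, "z": 0, "ax": 0, "ay": 0, "az": 0}, {"x": 0, "y": 0, "z": 0, "ax": 0, "ay": 0, "az": 0}, {"x": 0, "y": 0, "z": 0, "ax": 0, "ay": 0, "az": 0}]' --fingers 0.019 --squeeze 20

```text
time_s: 3.48
tcp_pos: [455.1, -359.8, 274.5]
eef_rot: [0.001, 0.958, 0.287, 0.001]
wrist_force: [0.2, -0.1, -0.6]
opening: 0.223
```

Run:
```python
from mv import *
s,p,r=st(); 
P=np.array([535.6,-327.5]); ph0=np.degrees(np.arctan2(*(p[:2]-P)[::-1]))%360; print(ph0,np.hypot(*(p[:2]-P)))
ph=[ph0-5.0*i for i in range(1,24)]
rows([(*(P+90*np.array([np.cos(np.radians(a)),np.sin(np.radians(a))])),p[2],-57-(ph0-a)*0.82) for a in ph])
```

```text
201.88351743951029 86.74043063849193
t 3.48 p [ 455.1 -359.8  274.5] yang -56.7 q [-42.5  25.1  95.3  -0.   59.4  14.2] F [ 0.2 -0.1 -0.6] op 19.1 tilt 0.12
x -0.0013 y -0.0083 z -0.0000 az 0.077
x 0.0012 y -0.0157 z -0.0000 az 0.149
x 0.0044 y -0.0229 z -0.0000 az 0.221
x 0.0082 y -0.0297 z -0.0001 az 0.292
x 0.0126 y -0.0363 z -0.0001 az 0.364
x 0.0176 y -0.0424 z -0.0001 az 0.435
x 0.0230 y -0.0480 z -0.0001 az 0.507
x 0.0289 y -0.0532 z -0.0001 az 0.578
x 0.0353 y -0.0578 z -0.0001 az 0.650
x 0.0420 y -0.0618 z -0.0001 az 0.722
x 0.0491 y -0.0653 z -0.0001 az 0.793
x 0.0564 y -0.0681 z -0.0001 az 0.865
x 0.0639 y -0.0703 z -0.0001 az 0.936
x 0.0716 y -0.0718 z -0.0001 az 1.008
x 0.0794 y -0.0726 z -0.0001 az 1.079
x 0.0873 y -0.0727 z -0.0001 az 1.151
x 0.0951 y -0.0722 z -0.0001 az 1.222
x 0.1029 y -0.0710 z -0.0001 az 1.294
x 0.1105 y -0.0691 z -0.0001 az 1.366
x 0.1179 y -0.0665 z -0.0001 az 1.437
x 0.1251 y -0.0633 z -0.0001 az 1.509
x 0.1320 y -0.0595 z -0.0001 az 1.580
x 0.1385 y -0.0552 z -0.0000 az 1.652
```

Call:
move_arm --deltas '[{"x": -0.001, "y": -0.008, "z": 0, "ax": 0, "ay": 0, "az": 0.077}, {"x": 0.001, "y": -0.0155, "z": 0, "ax": 0, "ay": 0, "az": 0.15}, {"x": 0.0045, "y": -0.023, "z": 0, "ax": 0, "ay": 0, "az": 0.22}, {"x": 0.008, "y": -0.03, "z": 0, "ax": 0, "ay": 0, "az": 0.29}, {"x": 0.0125, "y": -0.036, "z": 0, "ax": 0, "ay": 0, "az": 0.365}, {"x": 0.0175, "y": -0.0425, "z": 0, "ax": 0, "ay": 0, "az": 0.435}, {"x": 0.023, "y": -0.048, "z": 0, "ax": 0, "ay": 0, "az": 0.505}, {"x": 0.029, "y": -0.053, "z": 0, "ax": 0, "ay": 0, "az": 0.58}, {"x": 0.035, "y": -0.058, "z": 0, "ax": 0, "ay": 0, "az": 0.65}, {"x": 0.042, "y": -0.062, "z": 0, "ax": 0, "ay": 0, "az": 0.72}, {"x": 0.049, "y": -0.065, "z": 0, "ax": 0, "ay": 0, "az": 0.79}, {"x": 0.049, "y": -0.065, "z": 0, "ax": 0, "ay": 0, "az": 0.79}]'

```text
time_s: 4.48
tcp_pos: [460.2, -277.4, 273.8]
eef_rot: [-0.0, 0.995, -0.104, -0.0]
wrist_force: [-0.3, 0.0, -0.4]
opening: 0.219
```

Run:
```python
from mv import *
from cell import optics
import cv2
d=optics.capture("top");a=cv2.cvtColor(d["frame"],cv2.COLOR_RGB2BGR)
cv2.imwrite("pics/t2.png",cv2.resize(a[130:280,270:430],(640,600),interpolation=cv2.INTER_CUBIC))
d=optics.capture("scene");a=cv2.cvtColor(d["frame"],cv2.COLOR_RGB2BGR)
cv2.imwrite("pics/s3.png",cv2.resize(a[60:260,250:450],(600,600),interpolation=cv2.INTER_CUBIC))
s,p,r=st(); M=r.as_matrix(); y0=np.degrees(np.arctan2(M[1,1],M[0,1]))
P=np.array([535.6,-327.5]); ph0=np.degrees(np.arctan2(*(p[:2]-P)[::-1]))%360; print(ph0,np.hypot(*(p[:2]-P)))
ph=[ph0-5.0*i for i in range(1,14)]
rows([(*(P+90*np.array([np.cos(np.radians(a)),np.sin(np.radians(a))])),p[2],y0-(ph0-a)*0.82) for a in ph])
```

```text
146.88399372631145 90.31362816988083
t 4.58 p [ 460.  -278.2  273.8] yang -101.8 q [-35.7  22.4 100.6  -0.   57.   66.1] F [ 1.  -0.7  0.2] op 19.0 tilt 0.01
x 0.0035 y -0.0071 z -0.0000 az 0.072
x 0.0073 y -0.0139 z -0.0000 az 0.143
x 0.0116 y -0.0205 z -0.0000 az 0.215
x 0.0165 y -0.0266 z -0.0000 az 0.286
x 0.0220 y -0.0322 z -0.0000 az 0.358
x 0.0279 y -0.0374 z -0.0000 az 0.429
x 0.0342 y -0.0420 z -0.0000 az 0.501
x 0.0410 y -0.0461 z -0.0000 az 0.572
x 0.0480 y -0.0496 z -0.0000 az 0.644
x 0.0553 y -0.0524 z -0.0000 az 0.716
x 0.0629 y -0.0546 z -0.0000 az 0.787
x 0.0706 y -0.0561 z -0.0000 az 0.859
x 0.0784 y -0.0570 z -0.0000 az 0.930
```

View pics/t2.png

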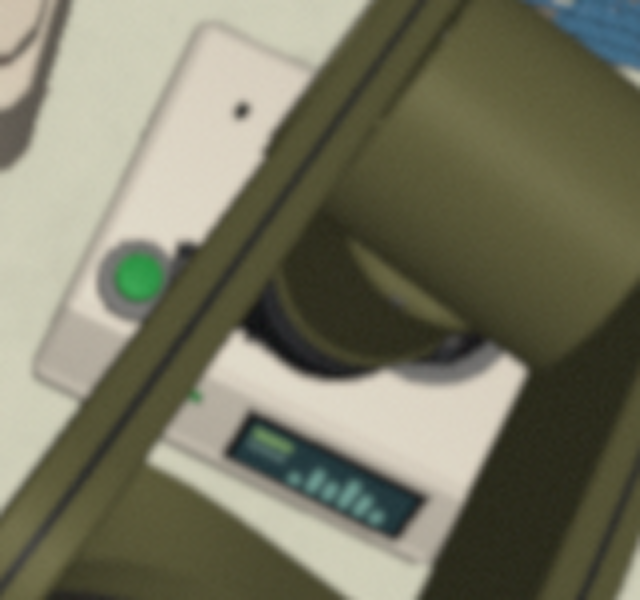

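View pics/s3.png

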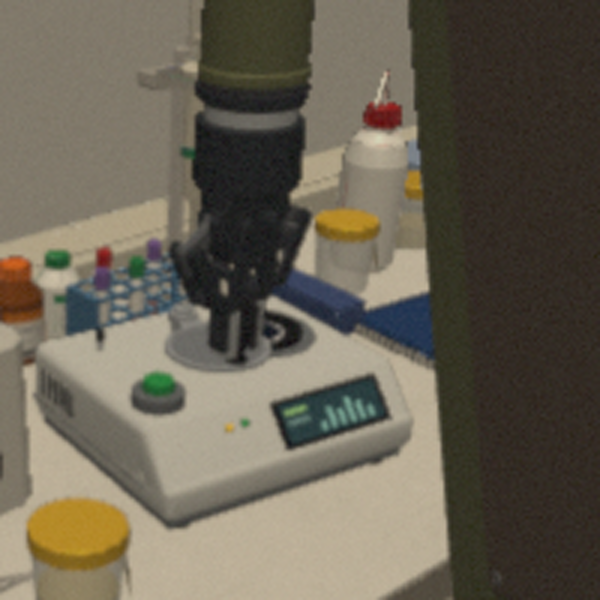

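The cover is turning with the knob, and the window ring is coming clear near (290,335). I'll carry on to the stop.

Call:
move_arm --deltas '[{"x": 0.0035, "y": -0.007, "z": 0, "ax": 0, "ay": 0, "az": 0.072}, {"x": 0.0075, "y": -0.014, "z": 0, "ax": 0, "ay": 0, "az": 0.143}, {"x": 0.0115, "y": -0.0205, "z": 0, "ax": 0, "ay": 0, "az": 0.215}, {"x": 0.0165, "y": -0.0265, "z": 0, "ax": 0, "ay": 0, "az": 0.286}, {"x": 0.022, "y": -0.032, "z": 0, "ax": 0, "ay": 0, "az": 0.358}, {"x": 0.028, "y": -0.0375, "z": 0, "ax": 0, "ay": 0, "az": 0.43}, {"x": 0.034, "y": -0.042, "z": 0, "ax": 0, "ay": 0, "az": 0.5}, {"x": 0.041, "y": -0.046, "z": 0, "ax": 0, "ay": 0, "az": 0.572}, {"x": 0.048, "y": -0.0495, "z": 0, "ax": 0, "ay": 0, "az": 0.644}, {"x": 0.0515, "y": -0.051, "z": 0, "ax": 0, "ay": 0, "az": 0.68}, {"x": 0.055, "y": -0.0525, "z": 0, "ax": 0, "ay": 0, "az": 0.716}, {"x": 0.055, "y": -0.0525, "z": 0, "ax": 0, "ay": 0, "az": 0.716}]'

```text
time_s: 5.58
tcp_pos: [523.3, -239.0, 273.4]
eef_rot: [0.001, 0.895, -0.445, -0.002]
wrist_force: [-4.2, -2.0, 2.9]
opening: 0.225
```

Run:
```python
from mv import *
s,p,r=st(); M=r.as_matrix(); y0=np.degrees(np.arctan2(M[1,1],M[0,1]))
P=np.array([535.6,-327.5]); ph0=np.degrees(np.arctan2(*(p[:2]-P)[::-1]))%360; print(ph0,np.hypot(*(p[:2]-P)))
ph=[ph0-1.5*i for i in range(1,6)]
rows([(*(P+90*np.array([np.cos(np.radians(a)),np.sin(np.radians(a))])),p[2],y0) for a in ph])
```

```text
97.88438204221099 89.36935041726618
t 5.58 p [ 523.3 -239.   273.4] yang -142.9 q [-28.7  25.   95.9  -0.2  59.4 114.3] F [-4.2 -2.   2.9] op 19.2 tilt 0.28
x 0.0006 y -0.0023 z -0.0000 az 0.000
x 0.0019 y -0.0044 z -0.0000 az 0.000
x 0.0031 y -0.0063 z -0.0000 az 0.000
x 0.0045 y -0.0083 z -0.0000 az 0.000
x 0.0059 y -0.0102 z -0.0001 az 0.000
```

Call:
move_arm --deltas '[{"x": 0.0006, "y": -0.0023, "z": 0, "ax": 0, "ay": 0, "az": 0}, {"x": 0.0012, "y": -0.0034, "z": 0, "ax": 0, "ay": 0, "az": 0}, {"x": 0.0012, "y": -0.0034, "z": 0, "ax": 0, "ay": 0, "az": 0}, {"x": 0.0012, "y": -0.0034, "z": 0, "ax": 0, "ay": 0, "az": 0}]'

```text
time_s: 5.92
tcp_pos: [524.4, -238.6, 273.3]
eef_rot: [0.003, 0.896, -0.445, -0.004]
wrist_force: [-10.7, -6.1, 5.7]
opening: 0.224
```

Run:
```python
from mv import *
rows([])
```

```text
t 5.92 p [ 524.4 -238.6  273.3] yang -142.8 q [-28.5  25.1  95.7  -0.4  59.7 114.5] F [-10.7  -6.1   5.7] op 19.1 tilt 0.56
```

A 12 N reaction with only 1 mm of movement points to the stop. I'll back off, open the fingers, go up and check with the cameras.

Call:
move_arm --deltas '[{"x": -0.0008, "y": 0.0034, "z": 0, "ax": 0, "ay": 0, "az": 0}, {"x": -0.0008, "y": 0.0034, "z": 0, "ax": 0, "ay": 0, "az": 0}, {"x": -0.0008, "y": 0.0034, "z": 0, "ax": 0, "ay": 0, "az": 0}, {"x": -0.0008, "y": 0.0034, "z": -0.02, "ax": 0, "ay": 0, "az": 0}, {"x": -0.0008, "y": 0.0034, "z": -0.05, "ax": 0, "ay": 0, "az": 0}, {"x": -0.0008, "y": 0.0034, "z": -0.09, "ax": 0, "ay": 0, "az": 0}, {"x": -0.0008, "y": 0.0034, "z": -0.13, "ax": 0, "ay": 0, "az": 0}, {"x": -0.0008, "y": 0.0034, "z": -0.13, "ax": 0, "ay": 0, "az": 0}]' --fingers 0.04

```text
time_s: 6.58
tcp_pos: [527.5, -239.7, 412.4]
eef_rot: [0.0, 0.895, -0.445, 0.008]
wrist_force: [2.1, 0.0, 1.4]
opening: 0.469
```

Run:
```python
from mv import *
r=420
W=[]
for a,y in zip(np.linspace(-24,10,7),np.linspace(-130,-60,7)): W.append((r*np.cos(np.radians(a)),r*np.sin(np.radians(a)),404,y))
rows(W)
```

```text
t 6.58 p [ 527.5 -239.7  412.4] yang -142.9 q [-28.6  17.3  85.5   0.   76.2 114.3] F [2.1 0.  1.4] op 40.0 tilt 0.95
x -0.1418 y 0.0732 z 0.0058 az -0.225
x -0.1636 y 0.0379 z 0.0057 az -0.429
x -0.1888 y 0.0049 z 0.0056 az -0.632
x -0.2172 y -0.0254 z 0.0054 az -0.836
x -0.2484 y -0.0528 z 0.0051 az -1.039
x -0.2821 y -0.0770 z 0.0048 az -1.243
x -0.3181 y -0.0977 z 0.0044 az -1.447
```

Call:
move_arm --deltas '[{"x": -0.036, "y": 0.02, "z": 0, "ax": 0, "ay": 0, "az": -0.11}, {"x": -0.072, "y": 0.04, "z": 0, "ax": 0, "ay": 0, "az": -0.22}, {"x": -0.108, "y": 0.058, "z": 0, "ax": 0, "ay": 0, "az": -0.33}, {"x": -0.142, "y": 0.05, "z": 0, "ax": 0, "ay": 0, "az": -0.44}, {"x": -0.164, "y": 0.02, "z": 0, "ax": 0, "ay": 0, "az": -0.56}, {"x": -0.184, "y": -0.012, "z": 0, "ax": 0, "ay": 0, "az": -0.68}, {"x": -0.21, "y": -0.042, "z": 0, "ax": 0, "ay": 0, "az": -0.8}, {"x": -0.242, "y": -0.066, "z": 0, "ax": 0, "ay": 0, "az": -0.92}, {"x": -0.275, "y": -0.085, "z": 0, "ax": 0, "ay": 0, "az": -1.04}, {"x": -0.31, "y": -0.102, "z": 0, "ax": 0, "ay": 0, "az": -1.16}, {"x": -0.318, "y": -0.105, "z": 0, "ax": 0, "ay": 0, "az": -1.28}, {"x": -0.318, "y": -0.105, "z": 0, "ax": 0, "ay": 0, "az": -1.4}]' --fingers 0.0854

```text
time_s: 7.58
tcp_pos: [416.4, 81.5, 403.7]
eef_rot: [-0.001, 0.97, 0.241, 0.0]
wrist_force: [-0.2, -0.3, -0.6]
opening: 0.997
```

Run:
```python
from mv import *
from cell import optics
import cv2,pickle
d=optics.capture("top");pickle.dump(d,open("top3.pkl","wb"));a=cv2.cvtColor(d["frame"],cv2.COLOR_RGB2BGR)
cv2.imwrite("pics/t3.png",cv2.resize(a[130:280,270:430],(640,600),interpolation=cv2.INTER_CUBIC))
cv2.imwrite("pics/t3f.png",a)
d=optics.capture("scene");pickle.dump(d,open("scene3.pkl","wb"));a=cv2.cvtColor(d["frame"],cv2.COLOR_RGB2BGR)
cv2.imwrite("pics/s4.png",cv2.resize(a[135:235,255:395],(700,500),interpolation=cv2.INTER_CUBIC))
rows([(443,97,404,-62),(443,97,290,-62),(443,97,222,-62)])
```

```text
t 7.68 p [417.   79.6 403.8] yang -62.5 q [  5.1   5.4 102.9   0.   71.7  67.6] F [ 0.  -0.4 -0.2] op 85.4 tilt 0.05
x 0.0311 y -0.0034 z -0.0002 az -0.009
x 0.0310 y -0.0034 z 0.1138 az -0.009
x 0.0309 y -0.0034 z 0.1818 az -0.009
```

View pics/t3.png

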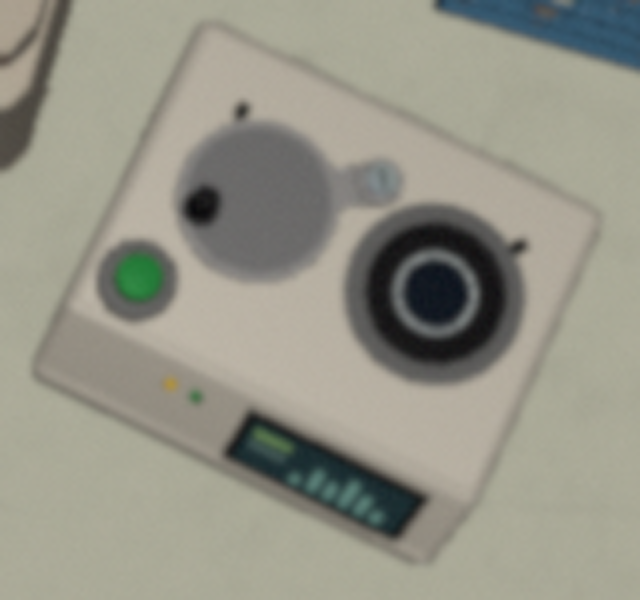

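View pics/s4.png

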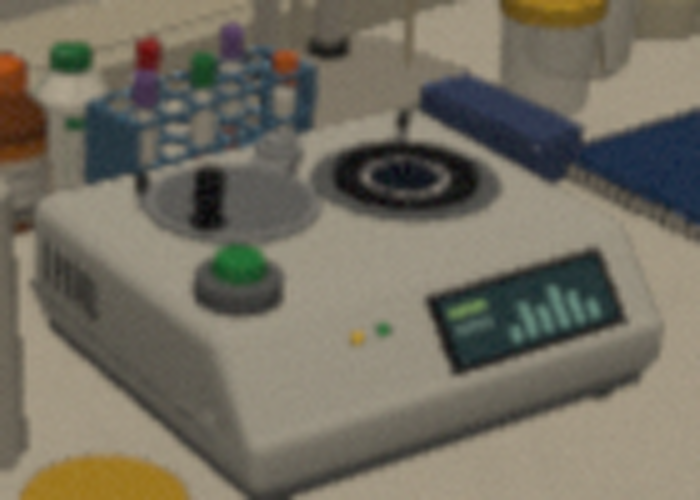

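View pics/t3f.png

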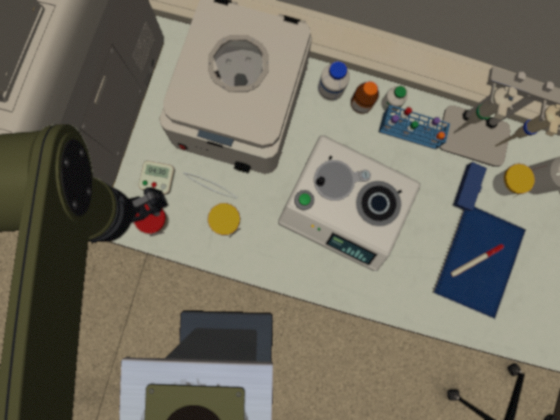

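The disc is parked against its stop post at crop (241,110), and the ring is clear, with the window at about (436,293).

Run:
```python
from h import *
T=pickle.load(open("top3.pkl","rb"));S=pickle.load(open("scene3.pkl","rb"))
def ell(d,box,lo,hi,z,name):
    x0,y0,x1,y1=box; g=cv2.cvtColor(d["frame"],cv2.COLOR_RGB2GRAY)[y0:y1,x0:x1]
    g=cv2.resize(g,None,fx=4,fy=4,interpolation=cv2.INTER_CUBIC)
    m=((g>=lo)&(g<hi)).astype(np.uint8); cs,_=cv2.findContours(m,cv2.RETR_EXTERNAL,cv2.CHAIN_APPROX_NONE)
    for c in cs:
        if len(c)>30:
            e=cv2.fitEllipse(cv2.convexHull(c)); px=((e[0][0]+.5)/4-.5+x0,(e[0][1]+.5)/4-.5+y0)
            print(name,np.round(px,2),np.round(np.array(e[1])/4,1),plane(d,px,z).round(1))
ell(T,(355,178,405,230),0,60,83,"T ring outer z83")
ell(S,(312,160,362,182),0,60,83,"S ring outer z83")
ell(T,(310,170,330,190),0,40,107,"T knob")
```

```text
T ring outer z83 [378.51 202.86] [34.7 35.5] [ 483.  -357.3   83. ]
S ring outer z83 [335.66 170.04] [13.9 30.1] [ 478.6 -349.1   83. ]
S ring outer z83 [316.53 148.09] [ 6.2 56.1] [ 587.8 -444.9   83. ]
T knob [320.12 180.98] [6.4 8.1] [ 518.8 -237.7  107. ]
```

Run:
```python
from h import *
T=pickle.load(open("top3.pkl","rb"));S=pickle.load(open("scene3.pkl","rb"));T0=pickle.load(open("top0.pkl","rb"))
def ell(d,box,lo,hi,z,name,erode=0):
    x0,y0,x1,y1=box; g=cv2.cvtColor(d["frame"],cv2.COLOR_RGB2GRAY)[y0:y1,x0:x1]
    g=cv2.resize(g,None,fx=4,fy=4,interpolation=cv2.INTER_CUBIC)
    m=((g>=lo)&(g<hi)).astype(np.uint8)
    if erode: m=cv2.morphologyEx(m,cv2.MORPH_OPEN,cv2.getStructuringElement(cv2.MORPH_ELLIPSE,(erode,erode)))
    cs,_=cv2.findContours(m,cv2.RETR_LIST,cv2.CHAIN_APPROX_NONE)
    for c in cs:
        if len(c)>40:
            e=cv2.fitEllipse(c); px=((e[0][0]+.5)/4-.5+x0,(e[0][1]+.5)/4-.5+y0)
            print(name,len(c),np.round(px,2),np.round(np.array(e[1])/4,1),plane(d,px,z).round(1))
ell(T,(350,176,407,232),0,60,83,"T ring")
ell(T,(350,176,407,232),0,130,79,"T plate",20)
ell(S,(312,160,362,182),0,60,83,"S ring",12)
ell(S,(312,160,362,182),70,255,80,"S bright")
# pivot circle, button
print(plane(T,(378.5,202.9),80),plane(T,(378.5,202.9),85))
for P in([483,-357,80],[481,-355,80],[479,-350,80]): print(proj(T,P),proj(S,P))
```

```text
T ring 175 [378.49 202.82] [14.9 15.6] [ 483.1 -357.3   83. ]
T ring 259 [378.38 202.85] [22.4 23.2] [ 483. -357.   83.]
T ring 397 [378.5  202.86] [34.4 35.3] [ 483.  -357.3   83. ]
T plate 513 [378.35 203.04] [44.5 45.4] [ 483.2 -358.    79. ]
T plate 77 [359.89 177.7 ] [4.8 7.8] [ 533.2 -320.9   79. ]
T plate 121 [351.52 180.46] [ 4.4 14.5] [ 527.1 -304.1   79. ]
S ring 83 [330.02 169.72] [6. 7.] [ 490.6 -343.    83. ]
S ring 374 [334.83 169.82] [12.7 28.9] [ 480.9 -349.1   83. ]
S ring 158 [356.6  162.82] [ 7.4 17.3] [ 456.5 -416.9   83. ]
S bright 76 [340.64 170.7 ] [5.3 7.4] [ 470.  -358.5   80. ]
S bright 51 [328.82 169.33] [3.4 4.9] [ 497.1 -349.2   80. ]
S bright 279 [335.66 170.14] [14.4 31.3] [ 481.3 -354.6   80. ]
S bright 541 [333.96 171.18] [23.8 58.6] [ 481.8 -347.    80. ]
[ 483.38185564 -358.0461461    80.        ] [ 482.66037854 -356.74541524   85.        ]
[377.98173226 203.0756128 ] [335.51888506 169.62723693]
[376.99301439 204.04617961] [335.86100367 170.10907496]
[374.51189801 204.97463696] [335.60980028 171.0223066 ]
```

Call:
move_arm --deltas '[{"x": 0.0155, "y": -0.0017, "z": 0.03, "ax": 0, "ay": 0, "az": 0}, {"x": 0.031, "y": -0.0034, "z": 0.06, "ax": 0, "ay": 0, "az": 0}, {"x": 0.031, "y": -0.0034, "z": 0.09, "ax": 0, "ay": 0, "az": 0}, {"x": 0.031, "y": -0.0034, "z": 0.11, "ax": 0, "ay": 0, "az": 0}, {"x": 0.031, "y": -0.0034, "z": 0.11, "ax": 0, "ay": 0, "az": 0}, {"x": 0.031, "y": -0.0034, "z": 0.11, "ax": 0, "ay": 0, "az": 0}]'

```text
time_s: 8.18
tcp_pos: [443.0, 95.3, 292.9]
eef_rot: [-0.0, 0.972, 0.234, -0.001]
wrist_force: [1.2, -0.5, 0.2]
opening: 1.001
```

Run:
```python
from mv import *
from cell import optics
import cv2
d=optics.capture("scene");a=cv2.cvtColor(d["frame"],cv2.COLOR_RGB2BGR)
cv2.imwrite("pics/s5.png",cv2.resize(a[150:350,120:320],(600,600),interpolation=cv2.INTER_CUBIC))
rows([(443,97,213,-62)])
```

```text
t 8.23 p [443.7  95.3 294.1] yang -62.9 q [  6.8  15.1 109.1   0.   55.8  69.7] F [ 1.1  0.3 -0.6] op 85.2 tilt 0.01
x 0.0002 y -0.0018 z 0.0811 az -0.015
```

View pics/s5.png

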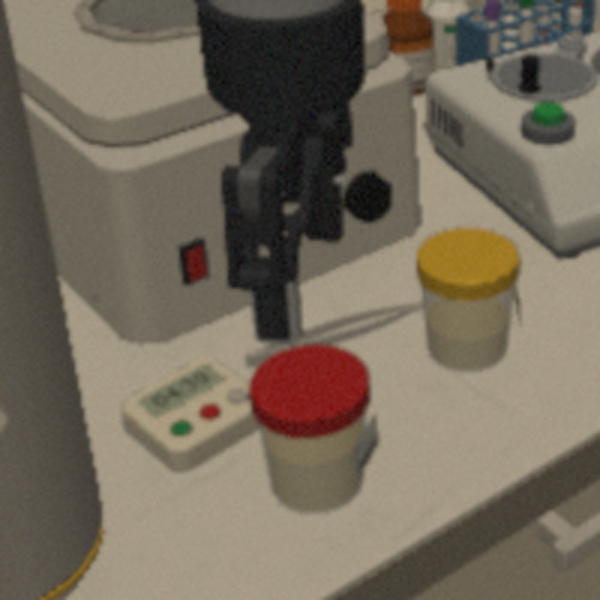

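Run:
```python
from h import *
S=pickle.load(open("scene3.pkl","rb"))
for P in([443.7-23,95.3+44,134],[443.7+23,95.3-44,134],[443.5,95.5,134],[443,97,74]):
    p=proj(S,P);print(P,p.round(1),((p-[120,150])*3).round())
```

```text
[420.7, 139.3, 134] [212.4 263.2] [277. 340.]
[466.7, 51.3, 134] [228.3 226.7] [325. 230.]
[443.5, 95.5, 134] [220.9 243.9] [303. 282.]
[443, 97, 74] [222.9 275.3] [309. 376.]
```

The fingertips appear where the model predicts them, with the near tip at (275,338) and the far one at (328,235). They straddle the lid centred at (310,383). I'll go down and grip.

Call:
move_arm --deltas '[{"x": 0.001, "y": -0.002, "z": 0.03, "ax": 0, "ay": 0, "az": 0}, {"x": 0.001, "y": -0.002, "z": 0.055, "ax": 0, "ay": 0, "az": 0}, {"x": 0.001, "y": -0.002, "z": 0.072, "ax": 0, "ay": 0, "az": 0}, {"x": 0.001, "y": -0.002, "z": 0.081, "ax": 0, "ay": 0, "az": 0}, {"x": 0.001, "y": -0.002, "z": 0.081, "ax": 0, "ay": 0, "az": 0}, {"x": 0.001, "y": -0.002, "z": 0.081, "ax": 0, "ay": 0, "az": 0}, {"x": 0.001, "y": -0.002, "z": 0.081, "ax": 0, "ay": 0, "az": 0}]'

```text
time_s: 8.82
tcp_pos: [444.1, 98.0, 214.1]
eef_rot: [0.0, 0.972, 0.235, 0.002]
wrist_force: [-0.0, -0.3, -0.8]
opening: 0.999
```

Run:
```python
from mv import *
from cell import optics
import cv2
d=optics.capture("scene");a=cv2.cvtColor(d["frame"],cv2.COLOR_RGB2BGR)
cv2.imwrite("pics/s6.png",cv2.resize(a[150:350,120:320],(600,600),interpolation=cv2.INTER_CUBIC))
rows([(443,97,213,-62)])
```

```text
t 8.87 p [444.   98.  214.1] yang -62.8 q [  7.1  22.4 114.4   0.   43.1  69.9] F [ 0.6 -0.4  0.5] op 85.7 tilt 0.19
x -0.0013 y 0.0004 z 0.0011 az -0.013
```

View pics/s6.png

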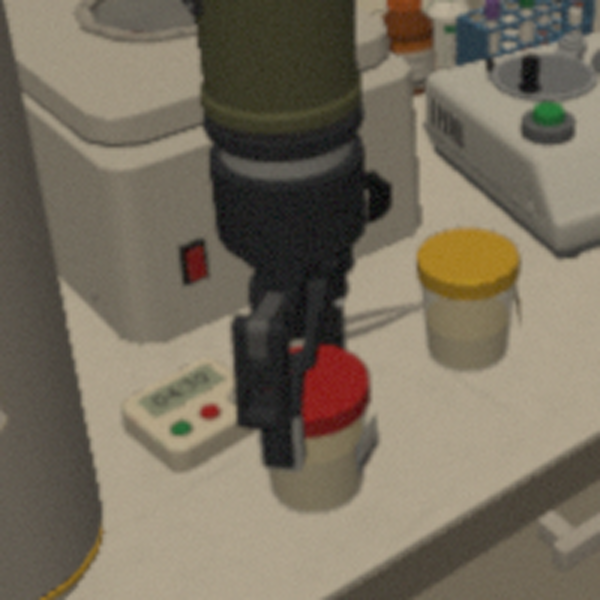

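Call:
move_arm --deltas '[{"x": -0.001, "y": 0, "z": 0, "ax": 0, "ay": 0, "az": 0}, {"x": -0.001, "y": 0, "z": 0, "ax": 0, "ay": 0, "az": 0}, {"x": -0.001, "y": 0, "z": 0, "ax": 0, "ay": 0, "az": 0}, {"x": -0.001, "y": 0, "z": 0, "ax": 0, "ay": 0, "az": 0}, {"x": -0.001, "y": 0, "z": 0, "ax": 0, "ay": 0, "az": 0}, {"x": -0.001, "y": 0, "z": 0, "ax": 0, "ay": 0, "az": 0}]' --fingers 0.05 --squeeze 30

```text
time_s: 9.37
tcp_pos: [442.7, 97.6, 213.8]
eef_rot: [0.0, 0.972, 0.236, 0.001]
wrist_force: [0.5, 0.3, 6.5]
opening: 0.751
```

Run:
```python
from mv import *
rows([])
```

```text
t 9.37 p [442.7  97.6 213.8] yang -62.7 q [  7.1  22.3 114.5   0.   43.   69.8] F [0.5 0.3 6.5] op 64.1 tilt 0.14
```

Run:
```python
from mv import *
rows([(442.7,97.6,354,-62.7),(482.5,-356.7,354,-62.7)])
```

```text
t 9.37 p [442.7  97.6 213.8] yang -62.7 q [  7.1  22.3 114.5   0.   43.   69.8] F [0.5 0.3 6.5] op 64.1 tilt 0.14
x 0.0004 y 0.0001 z -0.1402 az -0.001
x -0.1723 y 0.4222 z -0.1403 az -0.001
```

Call:
move_arm --deltas '[{"x": 0, "y": 0, "z": -0.004, "ax": 0, "ay": 0, "az": 0}, {"x": 0, "y": 0, "z": -0.012, "ax": 0, "ay": 0, "az": 0}, {"x": 0, "y": 0, "z": -0.025, "ax": 0, "ay": 0, "az": 0}, {"x": 0, "y": 0, "z": -0.045, "ax": 0, "ay": 0, "az": 0}, {"x": 0, "y": 0, "z": -0.07, "ax": 0, "ay": 0, "az": 0}, {"x": 0, "y": 0, "z": -0.095, "ax": 0, "ay": 0, "az": 0}, {"x": 0, "y": 0, "z": -0.118, "ax": 0, "ay": 0, "az": 0}, {"x": 0, "y": 0, "z": -0.133, "ax": 0, "ay": 0, "az": 0}, {"x": 0, "y": 0, "z": -0.14, "ax": 0, "ay": 0, "az": 0}, {"x": 0, "y": 0, "z": -0.14, "ax": 0, "ay": 0, "az": 0}]'

```text
time_s: 10.2
tcp_pos: [442.5, 97.5, 354.7]
eef_rot: [0.0, 0.972, 0.236, 0.002]
wrist_force: [-0.6, 0.1, -1.2]
opening: 0.748
```

Run:
```python
from mv import *
from cell import optics
import cv2
d=optics.capture("scene");a=cv2.cvtColor(d["frame"],cv2.COLOR_RGB2BGR)
cv2.imwrite("pics/s7.png",cv2.resize(a[100:300,120:320],(600,600),interpolation=cv2.INTER_CUBIC))
rows([(482.5,-356.7,354,-62.7)])
```

```text
t 10.25 p [442.   97.5 353.4] yang -62.7 q [  7.1  10.7 104.5   0.   64.7  69.8] F [ 0.2  0.1 -0.3] op 64.1 tilt 0.1
x -0.1721 y 0.4223 z -0.0006 az -0.001
```

View pics/s7.png

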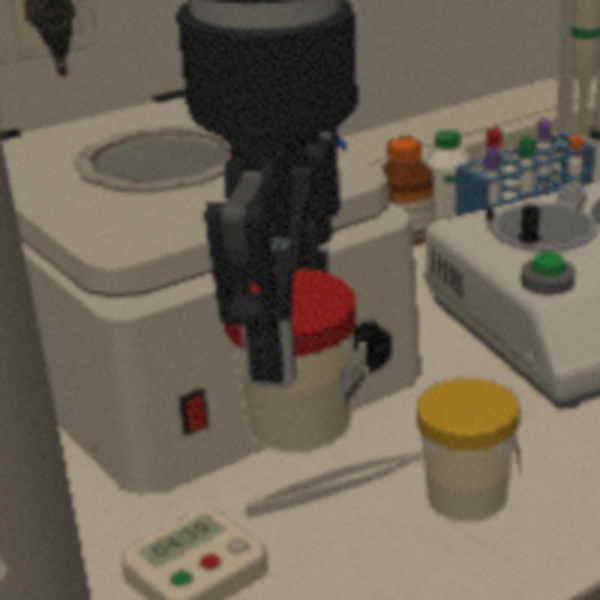

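The cup hangs upright in the grip, with its lid at about (300,310), and the yellow cup hasn't moved. I'll carry it over to the reader.

Call:
move_arm --deltas '[{"x": -0.004, "y": 0.009, "z": 0, "ax": 0, "ay": 0, "az": 0}, {"x": -0.011, "y": 0.028, "z": 0, "ax": 0, "ay": 0, "az": 0}, {"x": -0.023, "y": 0.056, "z": 0, "ax": 0, "ay": 0, "az": 0}, {"x": -0.036, "y": 0.088, "z": 0, "ax": 0, "ay": 0, "az": 0}, {"x": -0.05, "y": 0.122, "z": 0, "ax": 0, "ay": 0, "az": 0}, {"x": -0.064, "y": 0.156, "z": 0, "ax": 0, "ay": 0, "az": 0}, {"x": -0.078, "y": 0.19, "z": 0, "ax": 0, "ay": 0, "az": 0}, {"x": -0.092, "y": 0.224, "z": 0, "ax": 0, "ay": 0, "az": 0}, {"x": -0.106, "y": 0.258, "z": 0, "ax": 0, "ay": 0, "az": 0}, {"x": -0.119, "y": 0.292, "z": 0, "ax": 0, "ay": 0, "az": 0}, {"x": -0.132, "y": 0.323, "z": 0, "ax": 0, "ay": 0, "az": 0}, {"x": -0.143, "y": 0.35, "z": 0, "ax": 0, "ay": 0, "az": 0}]'

```text
time_s: 11.25
tcp_pos: [474.4, -282.0, 350.7]
eef_rot: [-0.001, 0.972, 0.235, -0.001]
wrist_force: [0.4, 0.9, -0.6]
opening: 0.747
```

Run:
```python
from mv import *
rows([(482.5,-356.7,354,-62.7)])
```

```text
t 11.25 p [ 474.4 -282.   350.7] yang -62.8 q [-35.1  18.5  93.4  -0.   68.3  27.7] F [ 0.4  0.9 -0.6] op 63.8 tilt 0.19
x -0.0269 y 0.0701 z -0.0034 az -0.002
```

Call:
move_arm --deltas '[{"x": -0.009, "y": 0.022, "z": 0.001, "ax": 0, "ay": 0, "az": 0}, {"x": -0.017, "y": 0.042, "z": 0.002, "ax": 0, "ay": 0, "az": 0}, {"x": -0.023, "y": 0.057, "z": 0.008, "ax": 0, "ay": 0, "az": 0}, {"x": -0.0275, "y": 0.068, "z": 0.016, "ax": 0, "ay": 0, "az": 0}, {"x": -0.029, "y": 0.072, "z": 0.024, "ax": 0, "ay": 0, "az": 0}, {"x": -0.029, "y": 0.072, "z": 0.03, "ax": 0, "ay": 0, "az": 0}, {"x": -0.029, "y": 0.072, "z": 0.03, "ax": 0, "ay": 0, "az": 0}, {"x": -0.029, "y": 0.072, "z": 0.03, "ax": 0, "ay": 0, "az": 0}, {"x": -0.029, "y": 0.072, "z": 0.03, "ax": 0, "ay": 0, "az": 0}]'

```text
time_s: 12.0
tcp_pos: [482.6, -355.3, 322.7]
eef_rot: [-0.0, 0.972, 0.236, -0.0]
wrist_force: [-0.4, -1.4, -0.5]
opening: 0.751
```

Run:
```python
from mv import *
from cell import optics
import cv2,pickle
d=optics.capture("scene");a=cv2.cvtColor(d["frame"],cv2.COLOR_RGB2BGR);pickle.dump(d,open("scene8.pkl","wb"))
cv2.imwrite("pics/s8.png",cv2.resize(a[80:220,270:410],(600,600),interpolation=cv2.INTER_CUBIC))
d=optics.capture("top");a=cv2.cvtColor(d["frame"],cv2.COLOR_RGB2BGR);pickle.dump(d,open("top8.pkl","wb"))
cv2.imwrite("pics/t8.png",cv2.resize(a[130:280,270:430],(640,600),interpolation=cv2.INTER_CUBIC))
rows([(482.5,-356.7,305,-62.7)])
```

```text
t 12.1 p [ 482.8 -355.6  323.3] yang -62.7 q [-40.4  23.5  89.6   0.   66.8  22.3] F [ 0.1  0.1 -0.6] op 64.3 tilt 0.05
x -0.0008 y 0.0008 z 0.0183 az 0.000
```

View pics/s8.png

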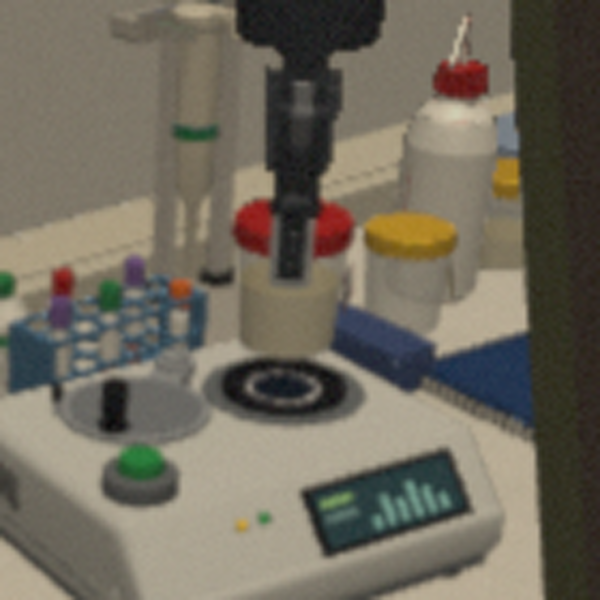

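View pics/t8.png

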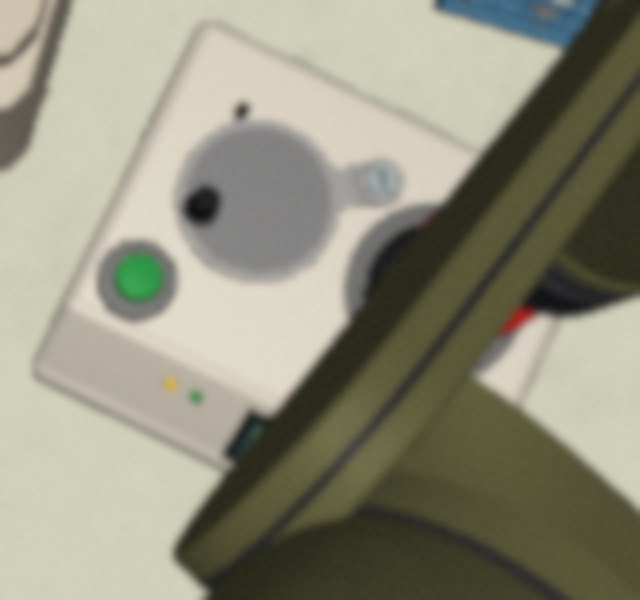

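Run:
```python
from h import *
S=pickle.load(open("scene8.pkl","rb"))
k=600/140
for P in([482.8,-355.6,109.5],[482.8,-355.6,109.5+67],[483,-357,80],[482.8-5*.88,-355.6-5*.47,176]):
    p=proj(S,P);print(P,p.round(2),((p-[270,80])*k).round(1))
h=cv2.cvtColor(S["frame"],cv2.COLOR_RGB2HSV).astype(int)
m=((h[...,0]<6)|(h[...,0]>172))&(h[...,1]>130)&(h[...,2]>50)
m[:, :318]=0;m[:,360:]=0;m[:125]=0;m[145:]=0
ys,xs=np.where(m)
for y in range(125,145):
    q=xs[ys==y]
    if len(q): print(y,q.min(),q.max(),(q.min()+q.max())/2)
g=cv2.cvtColor(S["frame"],cv2.COLOR_RGB2GRAY)
for y in (150,153,156): print(y,g[y,318:360])
```

```text
[482.8, -355.6, 109.5] [336.17 158.51] [283.6 336.5]
[482.8, -355.6, 176.5] [338.22 131.47] [292.4 220.6]
[483, -357, 80] [335.52 169.63] [280.8 384.1]
[478.40000000000003, -357.95000000000005, 176] [340.39 131.76] [301.7 221.8]
127 329 347 338.0
128 327 349 338.0
129 326 350 338.0
130 325 351 338.0
131 325 351 338.0
132 325 351 338.0
133 325 351 338.0
134 325 351 338.0
135 325 351 338.0
136 326 350 338.0
137 327 350 338.5
138 329 349 339.0
139 331 346 338.5
150 [104 129 136 132 131 133 132 123 101  97 104 105 108 111 112 114 117 117
 115 118 118 115 116 116 117 112 110 109 105 102  97  88  90 125 161 166
 157 124 114 117 124 126]
153 [104 130 132 133 134 133 134 120  98  97 102 103 107 108 112 114 115 117
 117 117 115 117 117 116 112 113 110 107 107 100  86  69  68  65  70  69
  70  76  82  96 113 125]
156 [117 132 133 131 131 135 131 125 101  99 101 106 111 113 110 111 116 115
 119 118 115 117 116 111 114 114 109 105 104  88  66  63  65  67  66  68
  65  66  68  65  67  62]
```

The lid column matches prediction (338.0 seen, 338.2 expected). Correcting for the bias seen at the cup, both cameras put the ring at (482.5,−356.7). I'll lower slowly.

Call:
move_arm --deltas '[{"x": -0.0008, "y": 0.0008, "z": 0.006, "ax": 0, "ay": 0, "az": 0}, {"x": -0.0008, "y": 0.0008, "z": 0.012, "ax": 0, "ay": 0, "az": 0}, {"x": -0.0008, "y": 0.0008, "z": 0.017, "ax": 0, "ay": 0, "az": 0}, {"x": -0.0008, "y": 0.0008, "z": 0.02, "ax": 0, "ay": 0, "az": 0}, {"x": -0.0008, "y": 0.0008, "z": 0.022, "ax": 0, "ay": 0, "az": 0}, {"x": -0.0008, "y": 0.0008, "z": 0.022, "ax": 0, "ay": 0, "az": 0}, {"x": -0.0008, "y": 0.0008, "z": 0.022, "ax": 0, "ay": 0, "az": 0}, {"x": -0.0008, "y": 0.0008, "z": 0.022, "ax": 0, "ay": 0, "az": 0}]'

```text
time_s: 12.77
tcp_pos: [482.3, -357.6, 300.8]
eef_rot: [0.0, 0.972, 0.236, 0.0]
wrist_force: [-0.1, 0.4, -0.8]
opening: 0.745
```

Run:
```python
from mv import *
rows([(482.5,-356.7,294,-62.7)])
```

```text
t 12.77 p [ 482.3 -357.6  300.8] yang -62.7 q [-40.6  24.9  91.    0.   64.1  22.2] F [-0.1  0.4 -0.8] op 63.6 tilt 0.02
x 0.0006 y -0.0007 z 0.0068 az -0.001
```

Call:
move_arm --deltas '[{"x": 0.0003, "y": -0.0005, "z": 0.0015, "ax": 0, "ay": 0, "az": 0}, {"x": 0.0003, "y": -0.0005, "z": 0.003, "ax": 0, "ay": 0, "az": 0}, {"x": 0.0003, "y": -0.0005, "z": 0.004, "ax": 0, "ay": 0, "az": 0}, {"x": 0.0003, "y": -0.0005, "z": 0.004, "ax": 0, "ay": 0, "az": 0}, {"x": 0.0003, "y": -0.0005, "z": 0.004, "ax": 0, "ay": 0, "az": 0}]'

```text
time_s: 13.18
tcp_pos: [482.2, -356.9, 296.6]
eef_rot: [-0.0, 0.972, 0.236, -0.0]
wrist_force: [-0.9, 0.0, 0.4]
opening: 0.748
```

Run:
```python
from mv import *
rows([])
```

```text
t 13.18 p [ 482.2 -356.9  296.6] yang -62.7 q [-40.5  25.1  91.4  -0.   63.6  22.2] F [-0.9  0.   0.4] op 63.9 tilt 0.01
```

The base is at about 83 mm, already inside the ring, with no contact force.

Call:
move_arm --deltas '[{"x": 0, "y": 0, "z": 0.0007, "ax": 0, "ay": 0, "az": 0}, {"x": 0, "y": 0, "z": 0.0014, "ax": 0, "ay": 0, "az": 0}, {"x": 0, "y": 0, "z": 0.002, "ax": 0, "ay": 0, "az": 0}, {"x": 0, "y": 0, "z": 0.002, "ax": 0, "ay": 0, "az": 0}]'

```text
time_s: 13.52
tcp_pos: [482.2, -356.9, 294.6]
eef_rot: [-0.0, 0.972, 0.236, -0.0]
wrist_force: [-0.2, 1.2, -1.6]
opening: 0.751
```

Call:
move_arm --deltas '[{"x": 0, "y": 0, "z": 0.0004, "ax": 0, "ay": 0, "az": 0}, {"x": 0, "y": 0, "z": 0.0008, "ax": 0, "ay": 0, "az": 0}, {"x": 0, "y": 0, "z": 0.0008, "ax": 0, "ay": 0, "az": 0}]'

```text
time_s: 13.77
tcp_pos: [482.3, -356.9, 294.0]
eef_rot: [0.0, 0.972, 0.236, 0.0]
wrist_force: [-1.5, 0.5, -0.7]
opening: 0.748
```

Run:
```python
from mv import *
rows([])
```

```text
t 13.77 p [ 482.3 -356.9  294. ] yang -62.7 q [-40.5  25.2  91.5   0.   63.2  22.2] F [-1.5  0.5 -0.7] op 63.9 tilt 0.01
```

Call:
move_arm --deltas '[{"x": 0, "y": 0, "z": 0.0005, "ax": 0, "ay": 0, "az": 0}, {"x": 0, "y": 0, "z": 0.001, "ax": 0, "ay": 0, "az": 0}, {"x": 0, "y": 0, "z": 0.001, "ax": 0, "ay": 0, "az": 0}]'

```text
time_s: 14.02
tcp_pos: [482.4, -356.9, 293.9]
eef_rot: [0.0, 0.972, 0.236, 0.0]
wrist_force: [-0.9, 1.5, 5.5]
opening: 0.748
```

Run:
```python
from mv import *
rows([])
```

```text
t 14.02 p [ 482.4 -356.9  293.9] yang -62.7 q [-40.5  25.2  91.5   0.   63.2  22.2] F [-0.9  1.5  5.5] op 63.9 tilt 0.05
```

The cup touched down at TCP z 293.9, against a predicted seated height of 293.8. I'll release it and go up.

Call:
move_arm --deltas '[{"x": 0, "y": 0, "z": 0, "ax": 0, "ay": 0, "az": 0}, {"x": 0, "y": 0, "z": 0, "ax": 0, "ay": 0, "az": 0}, {"x": 0, "y": 0, "z": 0, "ax": 0, "ay": 0, "az": 0}, {"x": 0, "y": 0, "z": 0, "ax": 0, "ay": 0, "az": 0}, {"x": 0, "y": 0, "z": 0, "ax": 0, "ay": 0, "az": 0}]' --fingers 0.0854

```text
time_s: 14.43
tcp_pos: [482.2, -356.9, 292.7]
eef_rot: [-0.0, 0.972, 0.236, -0.0]
wrist_force: [-0.7, -0.8, 0.1]
opening: 1.004
```

Run:
```python
from mv import *
from cell import optics
import cv2,pickle
d=optics.capture("scene");a=cv2.cvtColor(d["frame"],cv2.COLOR_RGB2BGR)
cv2.imwrite("pics/s9.png",cv2.resize(a[80:220,270:410],(600,600),interpolation=cv2.INTER_CUBIC))
rows([])
```

```text
t 14.48 p [ 482.2 -356.9  292.7] yang -62.7 q [-40.5  25.3  91.6  -0.   63.1  22.2] F [ 0.2  0.3 -0.1] op 85.4 tilt 0.02
```

View pics/s9.png

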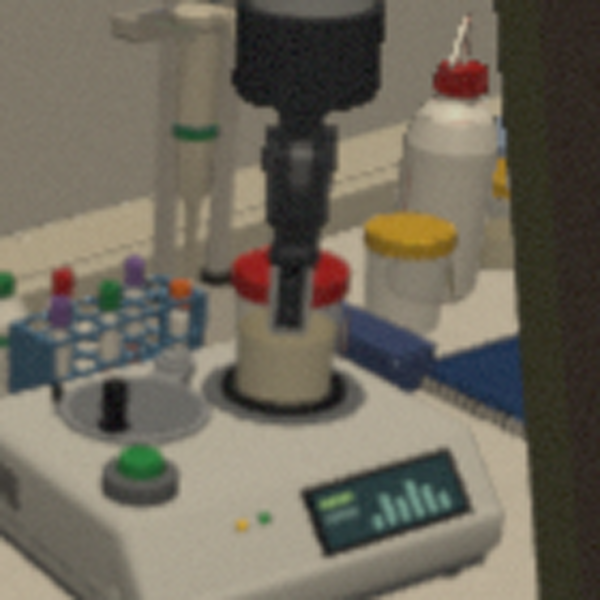

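The cup stands upright in the ring, with its base near (287,400). I'll withdraw straight up and go to the button with the fingers shut.

Call:
move_arm --deltas '[{"x": 0, "y": 0, "z": -0.01, "ax": 0, "ay": 0, "az": 0}, {"x": 0, "y": 0, "z": -0.03, "ax": 0, "ay": 0, "az": 0}, {"x": 0, "y": 0, "z": -0.06, "ax": 0, "ay": 0, "az": 0}, {"x": 0, "y": 0, "z": -0.09, "ax": 0, "ay": 0, "az": 0}, {"x": 0, "y": 0, "z": -0.11, "ax": 0, "ay": 0, "az": 0}, {"x": 0, "y": 0, "z": -0.11, "ax": 0, "ay": 0, "az": 0}, {"x": 0, "y": 0, "z": -0.11, "ax": 0, "ay": 0, "az": 0}]'

```text
time_s: 15.07
tcp_pos: [482.5, -357.1, 405.3]
eef_rot: [0.002, 0.972, 0.236, 0.001]
wrist_force: [-0.4, -0.2, -1.0]
opening: 1.002
```

Run:
```python
from mv import *
rows([(485.4,-209,402,-120),(485.4,-209,290,-120)])
```

```text
t 15.07 p [ 482.5 -357.1  405.3] yang -62.7 q [-40.5  19.5  83.3  -0.   77.   22.2] F [-0.4 -0.2 -1. ] op 85.6 tilt 0.26
x 0.0704 y -0.1303 z 0.0029 az 0.999
x 0.0702 y -0.1308 z 0.1149 az 0.999
```

Call:
move_arm --deltas '[{"x": 0.018, "y": -0.033, "z": 0, "ax": 0, "ay": 0, "az": 0.12}, {"x": 0.036, "y": -0.066, "z": 0, "ax": 0, "ay": 0, "az": 0.24}, {"x": 0.054, "y": -0.1, "z": 0, "ax": 0, "ay": 0, "az": 0.36}, {"x": 0.07, "y": -0.13, "z": 0, "ax": 0, "ay": 0, "az": 0.48}, {"x": 0.07, "y": -0.13, "z": 0.02, "ax": 0, "ay": 0, "az": 0.6}, {"x": 0.07, "y": -0.13, "z": 0.04, "ax": 0, "ay": 0, "az": 0.72}, {"x": 0.07, "y": -0.13, "z": 0.06, "ax": 0, "ay": 0, "az": 0.84}, {"x": 0.07, "y": -0.13, "z": 0.08, "ax": 0, "ay": 0, "az": 0.96}, {"x": 0.07, "y": -0.13, "z": 0.1, "ax": 0, "ay": 0, "az": 1.0}, {"x": 0.07, "y": -0.13, "z": 0.115, "ax": 0, "ay": 0, "az": 1.0}, {"x": 0.07, "y": -0.13, "z": 0.115, "ax": 0, "ay": 0, "az": 1.0}, {"x": 0.07, "y": -0.13, "z": 0.115, "ax": 0, "ay": 0, "az": 1.0}]' --fingers 0

```text
time_s: 16.07
tcp_pos: [484.1, -208.8, 286.4]
eef_rot: [-0.001, 0.966, -0.259, -0.002]
wrist_force: [-0.7, 0.2, 1.1]
opening: -0.001
```

Run:
```python
from mv import *
from cell import optics
import cv2,pickle
d=optics.capture("scene");a=cv2.cvtColor(d["frame"],cv2.COLOR_RGB2BGR)
cv2.imwrite("pics/s10.png",cv2.resize(a[80:220,270:410],(600,600),interpolation=cv2.INTER_CUBIC))
rows([(485.4,-209,266,-120)])
```

```text
t 16.12 p [ 484.7 -209.2  287.5] yang -120.0 q [-27.9  20.8 100.9   0.   58.5  92.1] F [-0.7  1.   0.9] op 0.1 tilt 0.1
x 0.0005 y -0.0005 z 0.0215 az -0.000
```

View pics/s10.png

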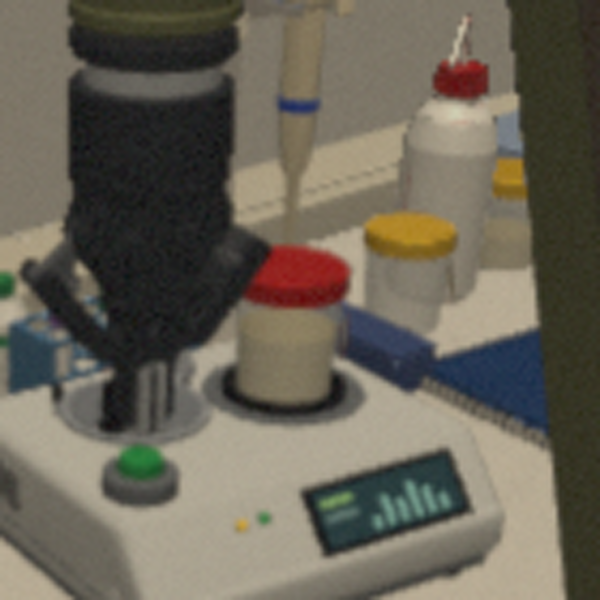

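Call:
move_arm --deltas '[{"x": 0, "y": 0, "z": 0.006, "ax": 0, "ay": 0, "az": 0}, {"x": 0, "y": 0, "z": 0.012, "ax": 0, "ay": 0, "az": 0}, {"x": 0, "y": 0, "z": 0.018, "ax": 0, "ay": 0, "az": 0}, {"x": 0, "y": 0, "z": 0.02, "ax": 0, "ay": 0, "az": 0}, {"x": 0, "y": 0, "z": 0.02, "ax": 0, "ay": 0, "az": 0}, {"x": 0, "y": 0, "z": 0.02, "ax": 0, "ay": 0, "az": 0}]'

```text
time_s: 16.62
tcp_pos: [485.3, -209.5, 268.4]
eef_rot: [0.0, 0.966, -0.259, 0.001]
wrist_force: [-0.7, -0.1, 4.2]
opening: 0.003
```

Run:
```python
from mv import *
from cell import optics
import cv2,pickle
d=optics.capture("scene");a=cv2.cvtColor(d["frame"],cv2.COLOR_RGB2BGR)
cv2.imwrite("pics/s11.png",cv2.resize(a[150:220,270:340],(600,600),interpolation=cv2.INTER_CUBIC))
rows([(485.4,-209,266,-120)])
```

```text
t 16.67 p [ 485.3 -209.5  268.4] yang -120.0 q [-27.9  22.2 102.1  -0.   55.7  92.1] F [ 0.8 -1.1  3.5] op -0.1 tilt 0.08
x -0.0002 y -0.0005 z 0.0024 az -0.001
```

View pics/s11.png

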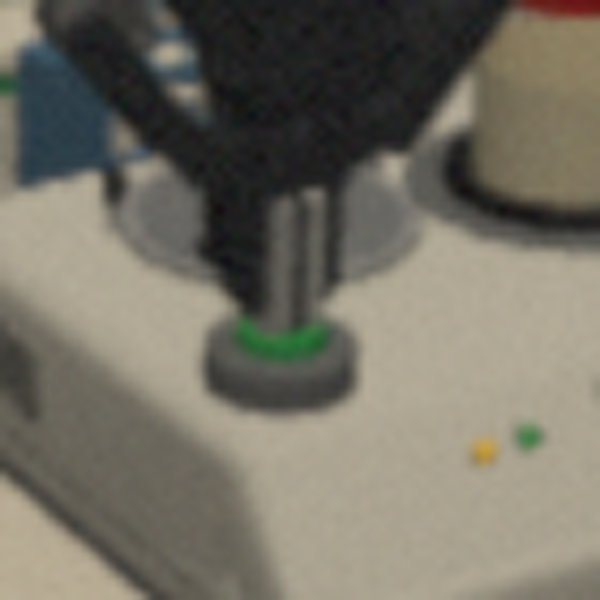

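The fingertips are centred on the green button at (285,330), and contact force has begun. I'll press down until the force shows hard bottoming.

Call:
move_arm --deltas '[{"x": 0, "y": 0, "z": 0.0015, "ax": 0, "ay": 0, "az": 0}, {"x": 0, "y": 0, "z": 0.003, "ax": 0, "ay": 0, "az": 0}, {"x": 0, "y": 0, "z": 0.0045, "ax": 0, "ay": 0, "az": 0}, {"x": 0, "y": 0, "z": 0.0045, "ax": 0, "ay": 0, "az": 0}, {"x": 0, "y": 0, "z": 0.0045, "ax": 0, "ay": 0, "az": 0}]'

```text
time_s: 17.08
tcp_pos: [485.1, -209.4, 267.0]
eef_rot: [0.0, 0.966, -0.259, 0.002]
wrist_force: [-5.5, 2.3, 27.1]
opening: 0.003
```

Run:
```python
from mv import *
rows([])
```

```text
t 17.08 p [ 485.1 -209.4  267. ] yang -120.0 q [-27.9  22.2 102.3  -0.   55.3  92.1] F [-5.5  2.3 27.1] op 0.2 tilt 0.19
```

Run:
```python
from mv import *
from cell import optics
from h import proj
import cv2,pickle
d=optics.capture("scene");a=cv2.cvtColor(d["frame"],cv2.COLOR_RGB2BGR)
cv2.imwrite("pics/s12.png",cv2.resize(a[150:220,270:340],(600,600),interpolation=cv2.INTER_CUBIC))
k=600/70
for P in([485.4,-209,92],[485.4,-209,87],[485.4,-209,94],[485.4,-209,78]):print(P,((proj(d,P)-[270,150])*k).round())
rows([])
a=cv2.cvtColor(pickle.load(open("scene3.pkl","rb"))["frame"],cv2.COLOR_RGB2BGR)
cv2.imwrite("pics/s3b.png",cv2.resize(a[150:220,270:340],(600,600),interpolation=cv2.INTER_CUBIC))
```

```text
[485.4, -209, 92] [276. 323.]
[485.4, -209, 87] [275. 341.]
[485.4, -209, 94] [276. 316.]
[485.4, -209, 78] [274. 373.]
t 17.13 p [ 485.1 -209.4  267. ] yang -120.0 q [-27.9  22.2 102.3  -0.   55.3  92.1] F [-5.   1.8 26.8] op 0.1 tilt 0.19
```

View pics/s12.png

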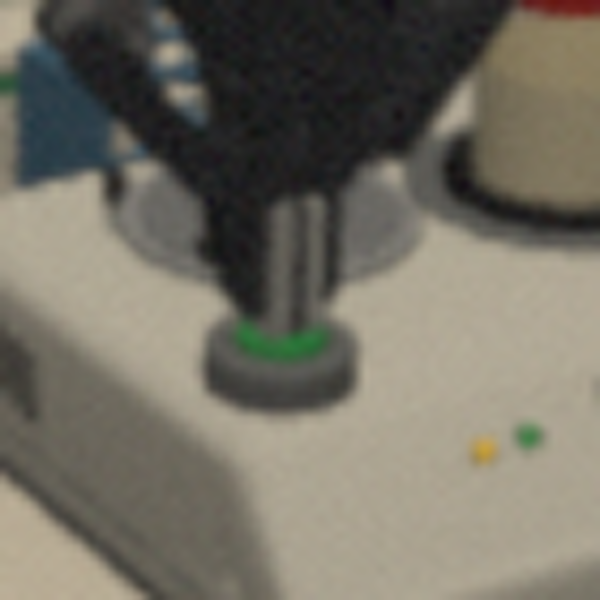

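View pics/s3b.png

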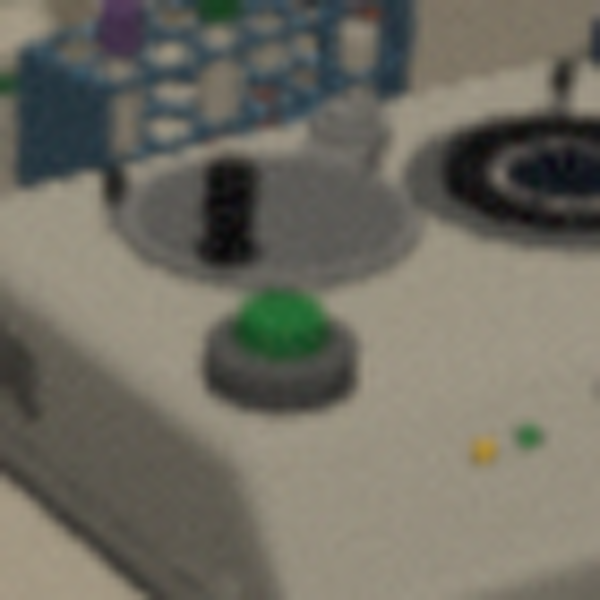

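The green top used to rise clear of the collar and is now nearly flush, and 27 N is well above the 4 N needed. It's fully down. I'll withdraw straight up.

Call:
move_arm --deltas '[{"x": 0, "y": 0, "z": -0.006, "ax": 0, "ay": 0, "az": 0}, {"x": 0, "y": 0, "z": -0.02, "ax": 0, "ay": 0, "az": 0}, {"x": 0, "y": 0, "z": -0.05, "ax": 0, "ay": 0, "az": 0}, {"x": 0, "y": 0, "z": -0.08, "ax": 0, "ay": 0, "az": 0}, {"x": 0, "y": 0, "z": -0.11, "ax": 0, "ay": 0, "az": 0}, {"x": -0.04, "y": 0, "z": -0.13, "ax": 0, "ay": 0, "az": 0}, {"x": -0.08, "y": 0, "z": -0.13, "ax": 0, "ay": 0, "az": 0}, {"x": -0.08, "y": 0, "z": -0.13, "ax": 0, "ay": 0, "az": 0}, {"x": -0.08, "y": 0, "z": -0.13, "ax": 0, "ay": 0, "az": 0}, {"x": -0.08, "y": 0, "z": -0.13, "ax": 0, "ay": 0, "az": 0}]'

```text
time_s: 17.97
tcp_pos: [415.2, -169.0, 393.4]
eef_rot: [0.0, 0.966, -0.259, 0.0]
wrist_force: [0.9, -0.2, -0.0]
opening: -0.001
```

Run:
```python
from mv import *
from cell import optics
import cv2
a=[cv2.cvtColor(optics.capture(n)["frame"],cv2.COLOR_RGB2BGR) for n in("scene","top")]
cv2.imwrite("pics/s13.png",cv2.resize(a[0][80:220,250:390],(600,600),interpolation=cv2.INTER_CUBIC))
cv2.imwrite("pics/t13.png",a[1])
rows([])
```

```text
t 18.07 p [ 416.4 -169.7  393.3] yang -120.0 q [-27.6   8.1 101.3  -0.   70.6  92.5] F [ 0.2 -0.1 -0.6] op 0.0 tilt 0.03
```

View pics/s13.png

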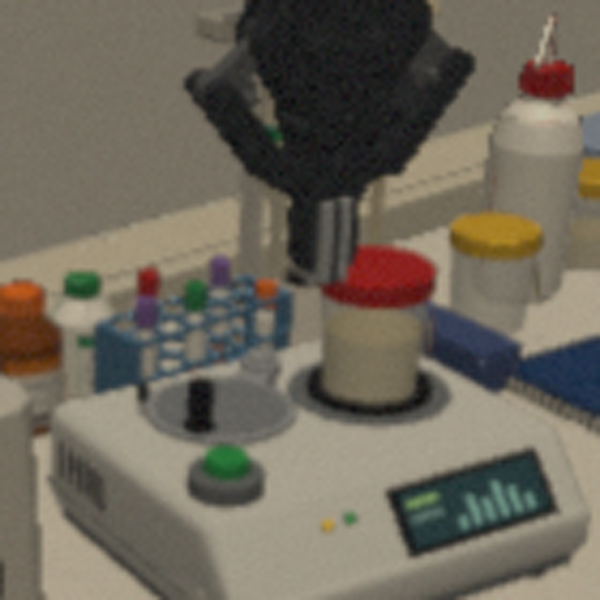

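View pics/t13.png

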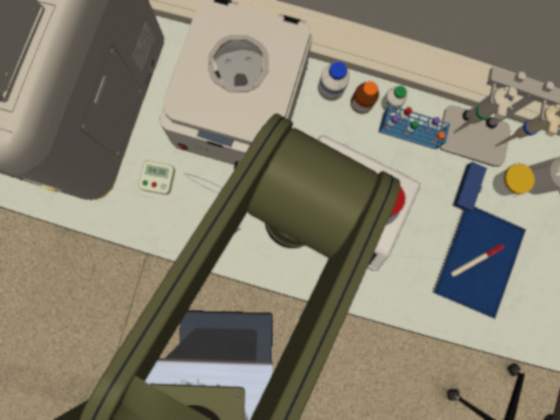

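Run:
```python
from h import *
T=pickle.load(open("top3.pkl","rb"));T0=pickle.load(open("top0.pkl","rb"))
f=lambda u,v:(270+(u+.5)/4-.5,130+(v+.5)/4-.5)
def disc(d,box,z,name):
    x0,y0,x1,y1=box; g=cv2.resize(cv2.cvtColor(d["frame"],cv2.COLOR_RGB2GRAY)[y0:y1,x0:x1],None,fx=4,fy=4,interpolation=cv2.INTER_CUBIC)
    m=cv2.morphologyEx((g<145).astype(np.uint8),cv2.MORPH_OPEN,cv2.getStructuringElement(cv2.MORPH_ELLIPSE,(41,41)))
    for c in cv2.findContours(m,cv2.RETR_EXTERNAL,cv2.CHAIN_APPROX_NONE)[0]:
        e=cv2.fitEllipse(c);px=((e[0][0]+.5)/4-.5+x0,(e[0][1]+.5)/4-.5+y0);P=plane(d,px,z)
        print(name,np.round(px,2),np.array(e[1])/4,P.round(1),"ang",np.degrees(np.arctan2(P[1]+327.5,P[0]-535.6))%360,np.hypot(P[1]+327.5,P[0]-535.6))
disc(T,(305,150,362,212),91,"parked")
for p,z in(((378.4,202.85),80),((378.5,202.86),85)):
    P=plane(T,p,z);print("win",P.round(1),np.degrees(np.arctan2(P[1]+327.5,P[0]-535.6))%360,np.hypot(P[1]+327.5,P[0]-535.6))
for c in((381,181),):
  for z in(92,96):print(plane(T,f(*c),z))
```

```text
parked [358.69 202.14] [ 6.36568069 22.18349838] [ 482.2 -315.9   91. ] ang 167.75385269809357 54.68271258797838
parked [308.61 199.54] [ 9.92558098 21.81543159] [ 484.5 -217.6   91. ] ang 114.96415955915475 121.18854859040974
parked [335.74 179.47] [38.88182449 46.65311432] [ 525.8 -270.5   91. ] ang 99.7907060193916 57.89200590219233
win [ 483.5 -357.8   80. ] 210.20675485739412 60.313486931229896
win [ 482.7 -356.7   85. ] 208.95439256765877 60.41103028492742
[ 536.58065911 -328.03323614   92.        ]
[ 535.74996753 -327.11675724   96.        ]
```

The cover has swung through 109–110°, against a stop at 110°. The cup is seated and upright, the button is up again, and the robot is touching nothing, so I'm handing in.

```bash
python3 -c "
from cell import bot
print(bot.finish_job())"
```

```text
the job is handed in; nothing more can be done
None
```

The job is handed in after about 18 s of the 72 s allowed: cover parked, red-lidded cup in the ring, start button pressed, in that order. No verdict was reported.

- **Cover:** I turned it by its knob until it met a firm stop (about 12 N, hardly any further movement). From the top picture, the parked disc is about 109–110° from the window direction, and the stop is at 110°. Measured at the knob it came out about 1° short, within the picture error.
- **Cup:** It went down without touching the ring and met the floor with about 5.5 N. The tool height was 293.9 mm there, against 293.8 mm expected for a seated cup. The last picture shows it upright in the ring.
- **Button:** I pressed it until it bottomed at about 27 N, with its top close to flush with the collar. It was up again in the last picture.
- **Yellow cups:** The arm touched neither of them. In the last top picture the arm hid the near one, so I last saw it in place after the red cup was lifted. The far one was still where it stood.
- **Disagreement between views:** The raw position of the ring from the side camera was about 3–9 mm off the top camera's, depending on the fit. I used the top camera, checked against where the red cup had actually been gripped.

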